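Clear a flat pencil out of the display stand's door track

ROBOT

A 6-joint arm with a two-finger parallel gripper is mounted at the origin on the work surface. World frame = base frame: x ahead of the robot, y to its left, z up, the work surface at z = 0. Lengths are in m, angles in rad, forces in N, time in s.
With the tool pointing down it reaches from about 0.4 to 0.825 m from the base axis. Payload 7 kg.
Tool frame: the origin (TCP) lies at the centre of the arm's flange, where the gripper is bolted on; the fingertips stand 178 mm ahead of it and the grasp point (between the pads) lies 159 mm ahead of it; z points along the fingers, y is the direction in which the jaws open and shut (so a half turn about z gives the same grasp; the last joint's range is limited). The gripper opens to 88 mm and grips with 3 to 60 N. Pads are 19 mm wide; open, the fingers measure 130 mm over their backs; the gripper's body (78 mm by 193 mm) begins 47 mm behind the grasp point.
Start: joints at [1.565, 0.359, 0.012, 0, -1.224, -0.288], TCP at [0.195, 0.646, 0.405] pointing down, gripper open.
Joint ranges: [-3.07, 3.07], [-1.43, 2.12], [-1.02, 1.25], [-3.03, 1.67], [-3.05, -0], [-3.03, 3.03]. Speed limits (rad/s): [2.39, 2.39, 3.01, 3.14, 3.14, 3.14].

INTERFACE

Orientations are given as [roll, pitch, yaw] about the fixed x, y, z axes, in that order (R = Rz(yaw) Ry(pitch) Rx(roll)).
In Python, from station import arm gives the robot as it stands.
- The arm moves only by the shell command python3 -m handwheel 'ROWS' [OPENING] [FORCE]. ROWS is JSON, a list of rows, each a list of 4 numbers: the shift along the world's x, y, z in cm, then the turn about the world's z in rad. In form: [[dx, dy, dz, yaw], ...]. A call has 1 to 20 rows; each row shifts and turns the commanded pose from where the row before left it; what a row does not reach is not made up. A row lasts 1/10 s, in which the tool goes at most 50 mm and 8.59 degrees, less where a joint would pass 70% of its speed; a pose out of reach is approached as far as the arm can. A call is refused whole if a number of a shift passes 5 or a number of a turn 0.15, either way. A call with a gripper value outside its range is refused whole. OPENING is the closure, from 0 (fully open) to 1 (shut), set as the call begins (- or left out, the last holds). The fingers move at their own pace and stop on an object; FORCE is the grip in N (left out, the last holds). Time passes only in rows, so rows that do not move let the fingers close. It gives the time, the measured TCP pose, the force and the opening at its end, in the units of the state.
- arm.get_state(): the state, without advancing time (a new reading comes with each control period).
- arm.grab_frame(name): name is "scene" or "top" or "wrist"; returns a dict with "image" (400x640x3 uint8, red, green, blue), "depth" (400x640 float32, m along the optical axis (not along the pixel's ray), 0 where there is no reading), "vfov" (degrees; the focal length in pixels is half the picture's height over the tangent of half this angle, whatever the lens; pixels are square), "cx", "cy" (the principal point, pixels), "rvec" (rotation vector, rad) and "tvec" (3), from world to camera coordinates, as OpenCV has them. Camera axes: x right, y down, z forward; pixel columns grow to the right and rows downward; lengths in m; the calibration is good to about 2 mm. A picture is of the moment at which its call begins.
- arm.job_done(): hands the job in, once; it reports no verdict.
The state is a dict: "t": time; "q": joint angles; "qd": joint speeds; "joint_efforts": joint torques, N m; "eef_pos": TCP position; "ee_rot": TCP orientation; "force": force on the tool from outside, world axes, zero at the start; "moment": the same for the moment, N m; "width": finger opening in m.
Only numpy, scipy, OpenCV 4.12 (cv2) and the standard library are available. Lean on these libraries where they do the work, as an engineer would, in place of code of your own. Each camera call takes 0.05 s, during which the arm holds its last target.

TASK

A flat pencil has dropped into the sliding-door track under the glass shelf of the display stand. Take the stick from its block, lean it in under the shelf, put its tip down on the track's floor right at the closed end, behind the pencil, and draw it slowly (no faster than 10 cm a second) and lightly along the track's floor, the tip touching the floor all the way, so that the pencil goes up the ramp, over the open end and down into the tray; do not touch the pencil with the gripper. Then stand the stick back in its block and leave the jar, the bottle and the carton where they are.

Things in the scene. Friction and masses are not known exactly. Their poses are not given: they have to be found in the camera images.
- stand: Fixed low display stand; origin at counter height below the track's centre line. The track is a straight channel along the stand's y, y = -136 mm (closed) to +100 mm (open), clear width 24 mm (x = -12 to +12). The open end points away from the robot. The front wall (-x, to the robot's left) and back wall are 12 mm thick, their tops at z = 45 mm; behind it a base 40 mm high out to x = +100 mm.
- track_open (a point): Middle of the edge of the track's floor at the open end: in the stand's frame x = 0, y = +100, z = 40 mm. The floor is a straight rigid ramp that falls from here towards the closed end by 0.017 to 0.067 rad, different each time and to be felt: at y = -110 mm it lies at z = 26 to 36 mm. Axes as the stand's.
- track_closed (a point): Inner face of the closed end wall, on the track's centre line, at the height of the front wall's top: in the stand's frame x = 0, y = -136, z = 45 mm. The end wall is 8 mm thick. Axes as the stand's.
- shelf_edge (a point): Middle of the lower front (-x) edge of the clear glass shelf over the track: in the stand's frame x = -35, y = -22, z = 147 mm. Shelf 8 mm thick, x = -35 to +72, y = -144 to +100 mm, on two posts 12 mm square at x = +60, y = -134 and +94. The stick fits under it only leaning, handle towards the stand's -x, 25 to 45 degrees from upright. Axes as the stand's.
- tray (a point): Middle of the tray's floor beyond the open end: in the stand's frame x = 0, y = +185, z = 30 mm, 10 mm below the open end of the track's floor. Inside x = -50 to +50, y = +100 to +266 mm; its walls reach z = 50 mm, open only where the track comes in. Axes as the stand's.
- pencil: Loose flat carpenter's pencil of plain wood, 100 mm long (along its y), 15 mm wide, 8 mm thick, 30 g, lying lengthwise in the track, its near end at least 50 mm from the closed end wall. Origin: centre of its underside.
- stick: Loose stick, 165 mm long, about 90 g: a steel rod of 10 mm diameter with a ball tip of 5 mm radius, and a square wooden handle 22 x 22 mm, 70 mm long. Origin: centre of the ball tip; z runs along the rod to the handle, which reaches from z = 90 mm to z = 160 mm; x and y are square to the handle's faces. At the start it stands upright in the block, its handle's lower end resting on the block's top.
- block: Fixed wooden block 70 x 70 mm, 100 mm high, with an upright through hole of 17 mm diameter (chamfered mouth) in the middle of its top. Origin: centre of its underside. Stands left or right of the robot.
- jar: Loose jar, 68 mm diameter, 110 mm high, a bystander, in the place left or right that the block does not take. Origin: centre of its underside.
- bottle: Loose bottle, 64 mm diameter, 200 mm high, a bystander. Origin: centre of its underside.
- carton: Loose carton, 70 x 110 mm, 75 mm high, a bystander. Origin: centre of its underside.
Mind the look-alikes: they are no part of the job. What is shaped like the block but red or turquoise is not meant.

How it is judged:
By the outcome, as a careful person would: the job done as asked, in the order asked, and still so for the second after the job is handed in, with the robot touching nothing.
It also fails if it takes over 72 s, if anything falls off the work surface, if the arm or the gripper's body presses on something with over 40 N, if the wrist force passes 120 N, or if a joint passes its speed limit or range.

## Working session

There is one attempt and no reset: what is moved stays moved. The work goes in short steps, Python scripts to look and compute and a shell command to move; the robot and the scene stay as the last step left them, time stands still between calls to the robot, and variables do not carry over. Pictures are saved under pics/ and viewed, and the job is handed in when it is done.

```bash
ls; mkdir -p pics; cat > h.py <<'E'
import numpy as np, cv2
from station import arm
from scipy.spatial.transform import Rotation as Ro
def cam(n,save=None):
    f=arm.grab_frame(n)
    if save: cv2.imwrite('pics/'+save,f['image'][:,:,::-1])
    return f
def K(f):
    h=f['image'].shape[0]; fl=h/2/np.tan(np.radians(f['vfov'])/2)
    return np.array([[fl,0,f['cx']],[0,fl,f['cy']],[0,0,1]])
def cloud(f):
    k=K(f); d=f['depth'].astype(float); h,w=d.shape
    u,v=np.meshgrid(np.arange(w),np.arange(h))
    P=np.stack([(u-k[0,2])/k[0,0]*d,(v-k[1,2])/k[0,0]*d,d],-1)
    R=cv2.Rodrigues(np.array(f['rvec'],float))[0]
    W=(P-np.array(f['tvec'],float).ravel())@R
    W[d==0]=np.nan
    return W
def proj(f,p):
    return cv2.projectPoints(np.array(p,float).reshape(-1,3),np.array(f['rvec'],float),np.array(f['tvec'],float),K(f),None)[0][:,0]
def ray(f,u,v,z):
    k=K(f);R=cv2.Rodrigues(np.array(f['rvec'],float))[0];t=np.array(f['tvec'],float).ravel()
    c=-R.T@t; d=R.T@np.array([(u-k[0,2])/k[0,0],(v-k[1,2])/k[0,0],1]); return c+d*(z-c[2])/d[2]
E
python3 - <<'E'
from h import *
for n in ['scene','top','wrist']:
    f=cam(n,n+'0.png'); np.savez('f_'+n+'.npz',**f); R=cv2.Rodrigues(np.array(f['rvec'],float))[0]
    print(n,f['vfov'],f['cx'],f['cy'],-R.T@np.array(f['tvec']).ravel(),R[2])
s=arm.get_state(); print({k:np.round(v,4) for k,v in s.items()})
E
```

```text
pics
scene 44.78656186182549 314.2628530637321 197.72608206400977 [1.27735478 0.63068684 0.98323745] [-0.57893383 -0.47737868 -0.66101832]
top 51.11404313129826 317.4786255340127 203.7432594736954 [0.3363159  0.00697445 1.43396406] [ 0.13411544 -0.02579556 -0.99062992]
wrist 59.866804260992055 323.267539991085 195.65176718867934 [0.2626375  0.62534887 0.38414498] [-0.25072164  0.07427551 -0.96520558]
{'t': np.float64(0.15), 'q': array([ 1.5651e+00,  3.5920e-01,  1.1300e-02, -2.0000e-04, -1.2241e+00,
       -2.8810e-01]), 'qd': array([ 0.0015, -0.0027,  0.0042,  0.002 , -0.0005, -0.002 ]), 'joint_efforts': array([-1.20000e-03, -5.83279e+01,  2.93287e+01,  7.00110e+00,
        8.80000e-03, -1.00000e-04]), 'eef_pos': array([0.1955, 0.646 , 0.404 ]), 'ee_rot': array([ 3.1404e+00, -2.0000e-04, -2.9390e-01]), 'force': array([-0.255 , -0.3538,  0.2521]), 'moment': array([-0.0328, -0.0204, -0.0169]), 'width': np.float64(0.0876)}
```

View pics/scene0.png

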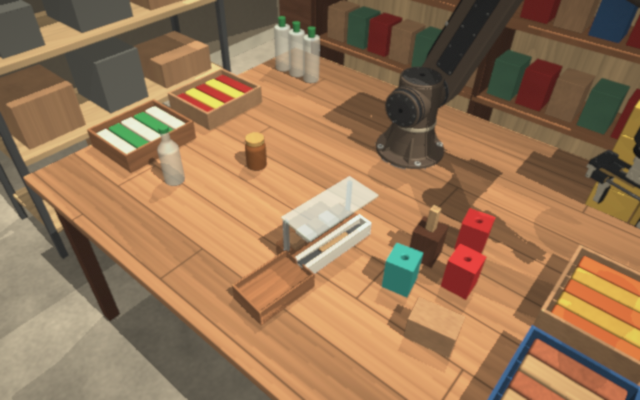

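View pics/top0.png

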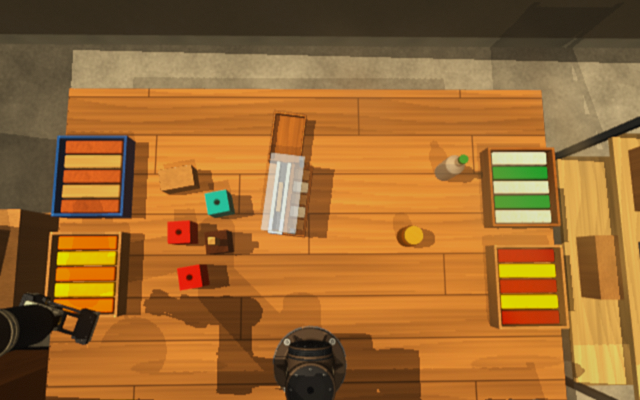

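View pics/wrist0.png

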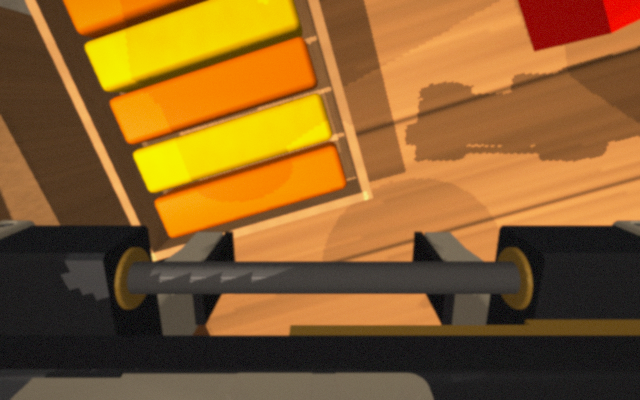

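```bash
python3 - <<'E'
from h import *
f=dict(np.load('f_top.npz')); im=f['image']; 
cv2.imwrite('pics/topc.png',cv2.resize(im[100:290,140:340],None,fx=3.8,fy=3,interpolation=cv2.INTER_CUBIC)[:,:,::-1] if 0 else cv2.resize(im[100:290,140:340],(600,570),interpolation=cv2.INTER_CUBIC)[:,:,::-1])
W=cloud(f)
for p in [(215,240),(211,241),(218,203),(285,190),(270,190),(289,140),(412,235),(457,162),(178,178),(300,186),(279,195)]:
    print(p,np.round(W[p[1],p[0]],3))
g=dict(np.load('f_scene.npz')); cv2.imwrite('pics/scc.png',cv2.resize(g['image'][170:330,220:500],(784,448),interpolation=cv2.INTER_CUBIC)[:,:,::-1])
E
```

```text
(215, 240) [0.399 0.285 0.159]
(211, 241) [0.396 0.294 0.169]
(218, 203) [0.528 0.303 0.044]
(285, 190) [0.553 0.074 0.153]
(270, 190) [0.552 0.12  0.158]
(289, 140) [0.748 0.067 0.033]
(412, 235) [ 0.414 -0.328  0.11 ]
(457, 162) [ 0.636 -0.461  0.174]
(178, 178) [0.607 0.428 0.078]
(300, 186) [0.565 0.028 0.153]
(279, 195) [0.537 0.092 0.158]
```

View pics/topc.png

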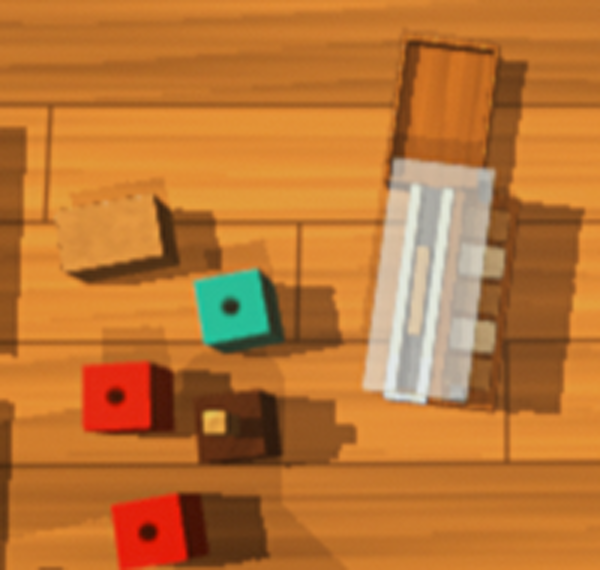

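View pics/scc.png

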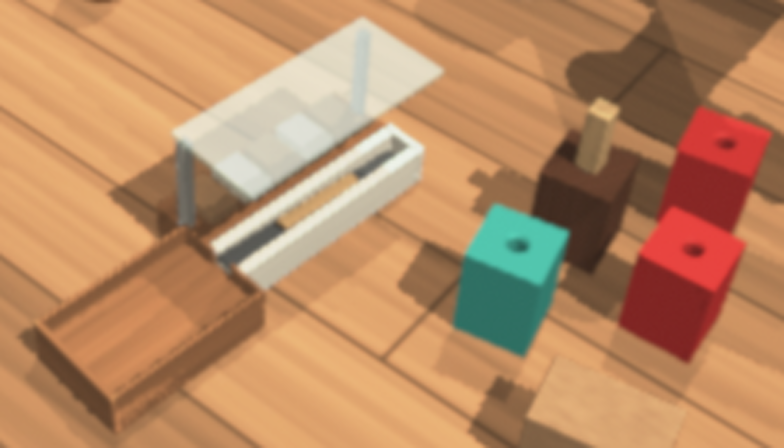

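```bash
python3 -m handwheel '[[1.5,-3,0.4,-0.12],[1.5,-3,0.4,-0.12],[1.5,-3,0.4,-0.12],[1.5,-3,0.4,-0.12],[1.5,-3,0.4,-0.12],[1.5,-3,0.4,-0.12],[1.5,-3,0.4,-0.12],[1.5,-3,0.4,-0.12],[1.5,-3,0.4,-0.12],[1.5,-3,0.4,-0.12]]' 0
python3 - <<'E'
from h import *
s=arm.get_state(); print(s['t'],np.round(s['q'],3),np.round(s['eef_pos'],4),s['ee_rot'])
f=cam('wrist','w1.png'); np.savez('f_w1.npz',**f)
E
```

```text
t: 1.15
eef_pos: [0.3458, 0.3446, 0.4448]
ee_rot: [3.141, 0.0, -1.499]
force: [0.9, 0.7, -0.5]
width: 0.0875
1.15 [ 1.187  0.02  -0.322 -0.    -1.229 -1.115] [0.3458 0.3446 0.4448] [ 3.14146886e+00  1.62374757e-05 -1.49851575e+00]
```

View pics/w1.png

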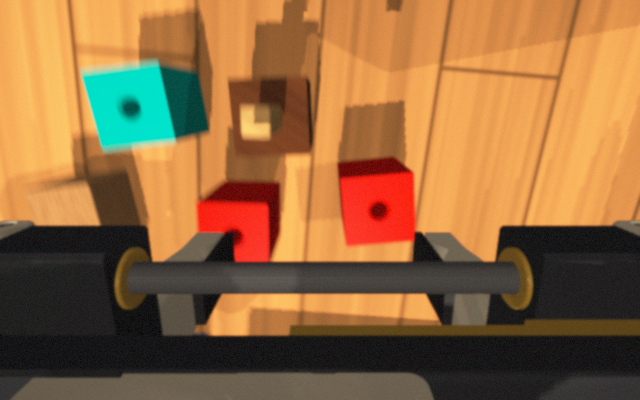

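```bash
python3 - <<'E'
from h import *
for n in ['w1','top','scene']:
    f=dict(np.load(f'f_{n}.npz')); W=cloud(f); c=W
    near=np.hypot(W[...,0]-.395,W[...,1]-.29)<.09
    im=f['image'].astype(int)
    dark=(im.max(-1)<110)
    for nm,m in [('block',near&(abs(W[...,2]-.1)<.006)&(im[...,0]-im[...,2]<75)&(im[...,0]<140)),('handle',near&(W[...,2]>.163)&(W[...,2]<.178))]:
        P=W[m][:,:2]
        if len(P)>5:
            r=cv2.minAreaRect((P*1000).astype(np.float32)); print(n,nm,len(P),np.round(r[0],1),np.round(r[1],1),round(r[2],1),np.round(P.mean(0),4), W[m][:,2].mean().round(4))
f=dict(np.load('f_w1.npz'))
im=f['image'][50:180,60:330]; cv2.imwrite('pics/w1c.png',cv2.resize(im,(780,376),interpolation=cv2.INTER_CUBIC)[:,:,::-1])
E
```

```text
w1 block 892 [389.2 288.7] [51.4 61.3] 6.6 [0.3922 0.2733] 0.1002
w1 handle 959 [398.  294.2] [22.4 22. ] 3.0 [0.3974 0.294 ] 0.1699
top block 163 [394.6 291.7] [63.4 67.1] 8.4 [0.3909 0.2777] 0.1003
top handle 52 [398.  293.5] [20.9 20.7] 2.8 [0.3982 0.2934] 0.17
scene block 456 [398.5 296.3] [77.9 70.1] 6.7 [0.4042 0.2993] 0.0999
scene handle 73 [398. 296.] [26.4 21.8] 5.6 [0.4001 0.2963] 0.1688
```

View pics/w1c.png

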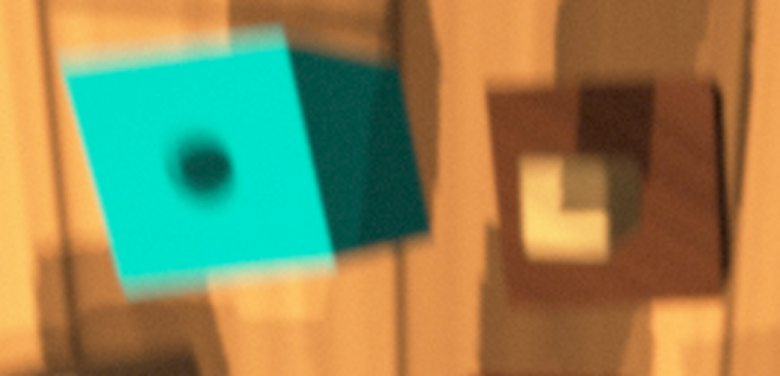

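```bash
python3 - <<'E'
from h import *
for n in ['top','scene']:
    f=dict(np.load(f'f_{n}.npz')); W=cloud(f)
    x,y,z=W[...,0],W[...,1],W[...,2]
    box=(x>.35)&(x<.9)&(y>-.1)&(y<.22)
    for nm,m in [('shelf',box&(abs(z-.155)<.008)),('all stand',box&(z>.02)),('tray floor',box&(x>.68)&(abs(z-.03)<.004))]:
        mm=cv2.morphologyEx(m.astype(np.uint8),cv2.MORPH_OPEN,np.ones((2,2)))>0
        P=W[mm][:,:2]
        r=cv2.minAreaRect((P*1000).astype(np.float32)); print(n,nm,len(P),np.round(r[0],1),np.round(r[1],1),round(r[2],2),np.round(P.mean(0),4))
E
```

```text
top shelf 2679 [598.5  82.5] [  1.5 240.5] -128.08 [nan nan]
top all stand 4792 [636.6  60.4] [149.1 430.5] 82.82 [nan nan]
top tray floor 779 [749.9  70.7] [100.6 170.8] 83.33 [nan nan]
scene shelf 2859 [475.7  60.2] [173.4 381.3] 82.55 [nan nan]
scene all stand 8329 [561.4  41.1] [197.3 556.6] 85.33 [nan nan]
scene tray floor 1724 [757.4  77.9] [104.7 165.6] 82.18 [nan nan]
```

```bash
cat > fit.py <<'E'
from h import *
def stand(p,P):  # p = x,y,phi(direction of stand y) ; P in mm
    P=np.array(P,float).reshape(-1,3)/1000; th=p[2]-np.pi/2
    R=Ro.from_euler('z',th).as_matrix(); return P@R.T+[p[0],p[1],0]
lines=[]
def rect(x0,x1,y0,y1,z): 
    c=[(x0,y0,z),(x1,y0,z),(x1,y1,z),(x0,y1,z)]; return [(c[i],c[(i+1)%4]) for i in range(4)]
L=rect(-35,72,-144,100,147)+rect(-12,12,-136,100,45)+rect(-24,24,-144,100,45)+rect(-50,50,100,266,50)
def draw(f,p,crop,size,name):
    im=f['image'].copy(); (x0,y0,x1,y1)=crop; s=size/(x1-x0)
    im=cv2.resize(im[y0:y1,x0:x1],None,fx=s,fy=s,interpolation=cv2.INTER_CUBIC)
    for a,b in L:
        q=proj(f,stand(p,[a,b])); q=(q+.5-[x0,y0])*s
        cv2.line(im,tuple(int(v) for v in q[0]),tuple(int(v) for v in q[1]),(0,0,255),1,cv2.LINE_AA)
    cv2.imwrite('pics/'+name,im[:,:,::-1])
E
python3 - <<'E'
from fit import *
for n in ['top','scene']:
    f=dict(np.load(f'f_{n}.npz')); W=np.nan_to_num(cloud(f),nan=-1)
    x,y,z=W[...,0],W[...,1],W[...,2]
    box=(x>.35)&(x<.9)&(y>-.1)&(y<.2)
    for nm,m in [('shelf',box&(abs(z-.155)<.006)&(x<.66)),('tray floor',box&(x>.68)&(abs(z-.03)<.004))]:
        mm=cv2.morphologyEx(m.astype(np.uint8),cv2.MORPH_OPEN,np.ones((3,3)))>0
        P=W[mm][:,:2]
        r=cv2.minAreaRect((P*1000).astype(np.float32)); print(n,nm,len(P),np.round(r[0],1),np.round(r[1],1),round(r[2],2),np.round(P.mean(0),4))
p=[.5665,.093,np.radians(-7)]
f=dict(np.load('f_top.npz'));draw(f,p,(240,100,340,250),400,'o1.png')
f=dict(np.load('f_scene.npz'));draw(f,p,(220,170,400,330),640,'o2.png')
E
```

```text
top shelf 2527 [545.  81.] [107. 241.] 83.04 [0.5409 0.0811]
top tray floor 526 [768.   72.5] [ 98.7 136.3] 82.56 [0.7713 0.0712]
scene shelf 2682 [544.5  82.7] [112.  243.3] 83.26 [0.5482 0.0843]
scene tray floor 1604 [750.2  68.2] [ 93.1 149.2] 83.56 [0.7547 0.0684]
```

View pics/o1.png

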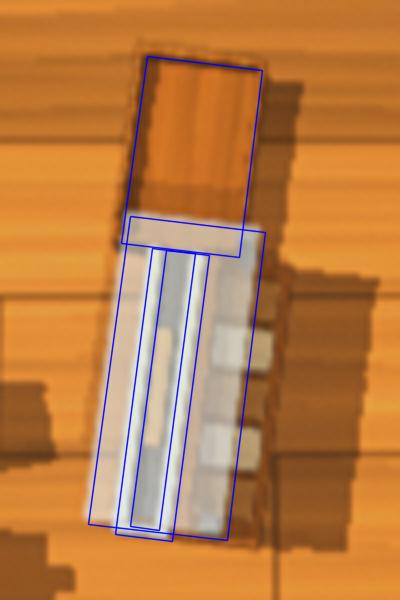

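View pics/o2.png

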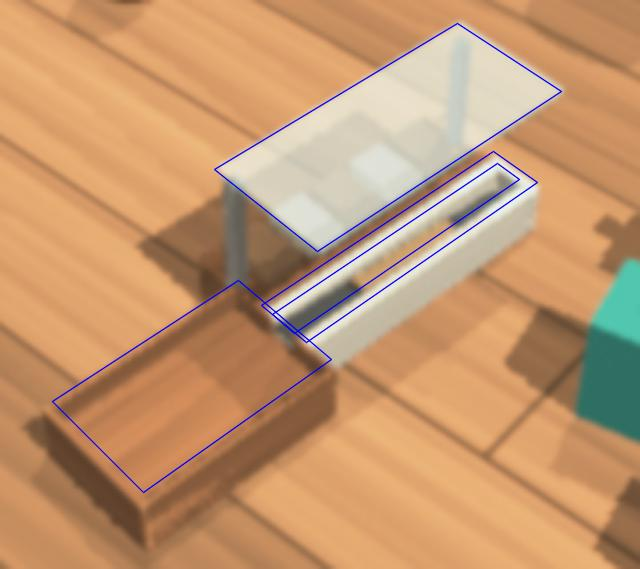

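```bash
python3 - <<'E'
from fit import *
L[:4]=rect(-35,72,-144,100,155)
p=[.569,.097,np.radians(-7)]
f=dict(np.load('f_top.npz'));draw(f,p,(240,100,340,250),400,'o1.png')
f=dict(np.load('f_scene.npz'));draw(f,p,(220,170,400,330),640,'o2.png')
E
```

```text
(no output)
```

View pics/o1.png

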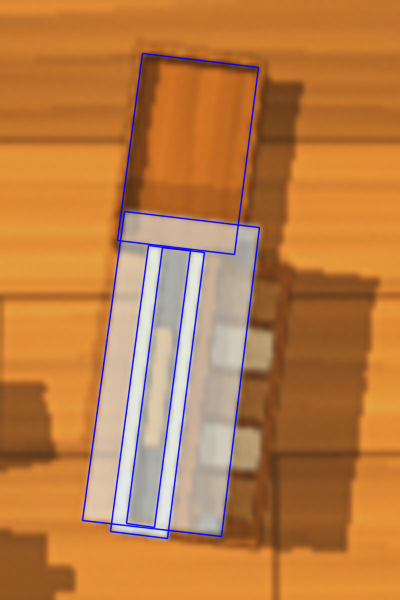

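View pics/o2.png

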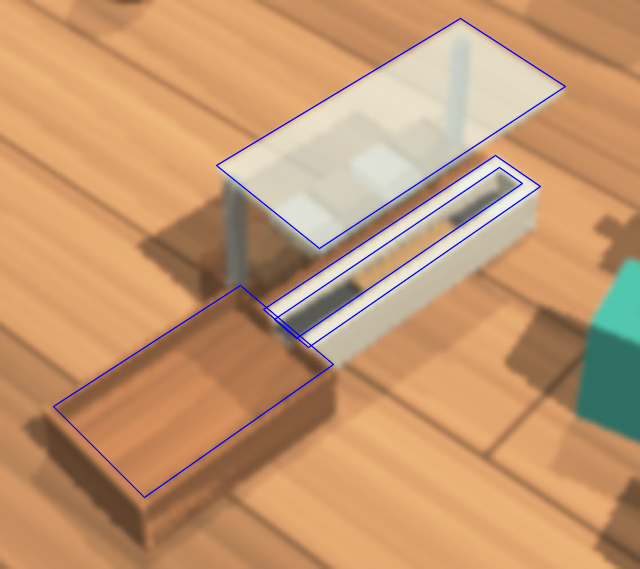

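```bash
python3 -m handwheel '[[2.6,-2.5,0,-0.02],[2.6,-2.55,0,0],[0,0,-4,0],[0,0,-4,0],[0,0,0,0]]' 0
python3 - <<'E'
from h import *
s=arm.get_state(); print(s['t'],np.round(s['q'],3),np.round(s['eef_pos'],4),s['ee_rot'])
f=cam('wrist','w2.png'); np.savez('f_w2.npz',**f); W=np.nan_to_num(cloud(f),nan=-1)
x,y,z=W[...,0],W[...,1],W[...,2]
m=(abs(z-.17)<.006)&(np.hypot(x-.398,y-.294)<.03)
r=cv2.minAreaRect((W[m][:,:2]*1000).astype(np.float32)); print(r,m.sum())
E
```

```text
t: 1.7
eef_pos: [0.3964, 0.2937, 0.3601]
ee_rot: [3.135, -0.006, -1.515]
force: [0.3, 0.1, 0.1]
width: 0.0879
1.7 [ 1.036  0.097 -0.44  -0.002 -1.042 -0.98 ] [0.3964 0.2937 0.3601] [ 3.13526511 -0.00638541 -1.51549832]
((398.09478759765625, 293.4934997558594), (22.071029663085938, 21.545305252075195), 2.59116268157959) 1659
```

View pics/w2.png

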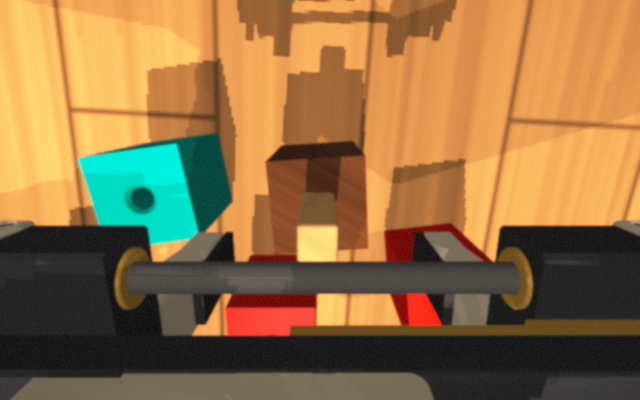

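```bash
python3 -m handwheel '[[0.15,0,-2.6,0],[0,0,-2.5,0],[0,0,0,0]]' 0
python3 -m handwheel '[[0,0,0,0],[0,0,0,0],[0,0,0,0],[0,0,0,0],[0,0,0,0]]' 1 30
python3 - <<'E'
from h import *
s=arm.get_state(); print(s['t'],s['width'],np.round(s['eef_pos'],4),s['ee_rot'],s['force'])
E
```

```text
t: 2.05
eef_pos: [0.3987, 0.2957, 0.3132]
ee_rot: [3.14, -0.002, -1.513]
force: [-0.2, -0.6, 0.6]
width: 0.0876
t: 2.55
eef_pos: [0.399, 0.2956, 0.3143]
ee_rot: [-3.141, 0.001, -1.514]
force: [-0.6, 0.0, -0.5]
width: 0.0531
2.55 0.053097749604913876 [0.399  0.2956 0.3143] [-3.14102604e+00  7.16921336e-04 -1.51372633e+00] [-0.57228792  0.0227512  -0.50899551]
```

```bash
python3 -m handwheel '[[0,0,0,0],[0,0,0,0],[0,0,0,0],[0,0,0,0],[0,0,0,0]]' 1 30
python3 - <<'E'
from h import *
for i in range(3):
    s=arm.get_state(); print(s['t'],s['width'],np.round(s['eef_pos'],4),s['ee_rot'],s['force']); f=cam('wrist')
cam('scene','s3.png')
E
```

```text
t: 3.05
eef_pos: [0.399, 0.2955, 0.3136]
ee_rot: [3.141, -0.0, -1.514]
force: [0.7, -0.5, -0.4]
width: 0.0218
3.05 0.021785747772231516 [0.399  0.2955 0.3136] [ 3.14141912e+00 -2.09859983e-04 -1.51382428e+00] [ 0.69297563 -0.51943826 -0.39675251]
3.1 0.022001706754162843 [0.399  0.2955 0.3135] [ 3.14141538e+00 -2.18991854e-04 -1.51381287e+00] [-0.2221341   0.12494833 -1.24258341]
3.15 0.022046656071236955 [0.3989 0.2955 0.3136] [ 3.14143337e+00 -1.56261794e-04 -1.51381801e+00] [ 0.58592879  0.16480656 -0.92932991]
```

```bash
python3 -m handwheel '[[0,0,1,0],[0,0,3,0],[0,0,4,0],[0,0,4,0],[0,0,1,0],[0,0,0,0],[0,-2,0,0],[0,-3,0,0],[0,-2,0,0],[0,0,0,0],[0,0,-3,0],[0,0,-3,0],[0,0,-3,0],[0,0,-2,0],[0,0,0,0],[0,0,0,0]]' 1 30
python3 - <<'E'
from h import *
s=arm.get_state(); print(s['t'],s['width'],np.round(s['eef_pos'],4),s['ee_rot'],s['force'])
cam('scene','s4.png');f=cam('wrist','w4.png')
im=cv2.imread('pics/s4.png')[100:330,300:560]; cv2.imwrite('pics/s4c.png',cv2.resize(im,None,fx=2.5,fy=2.5))
E
```

```text
t: 4.85
eef_pos: [0.3992, 0.2256, 0.3337]
ee_rot: [3.141, -0.001, -1.514]
force: [0.5, -0.4, -0.3]
width: 0.0218
4.85 0.021806285196880798 [0.3992 0.2256 0.3337] [ 3.14115870e+00 -1.09768889e-03 -1.51370181e+00] [ 0.4655701  -0.3653764  -0.26961537]
```

View pics/s4c.png

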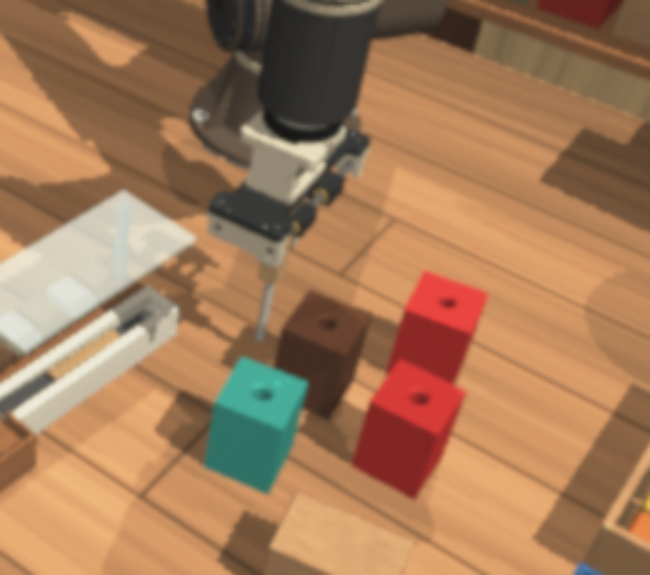

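View pics/w4.png

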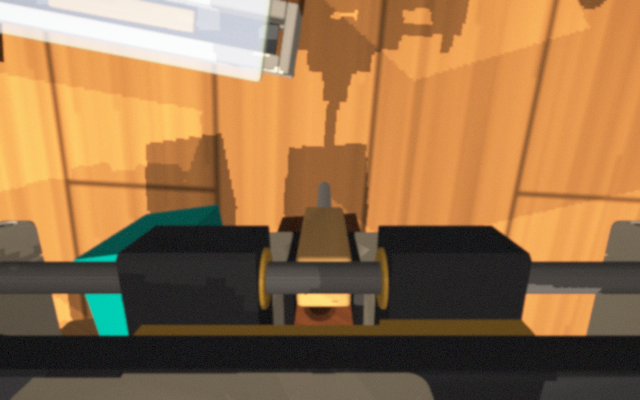

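```bash
python3 -m handwheel '[[0,0,0,0],[0,1,0,0],[0,1,0,0],[0,1,0,0],[0,1,0,0],[0,1,0,0],[0,1,0,0],[0,0.5,0,0],[0,0,0,0]]' 1 5
python3 - <<'E'
from h import *
s=arm.get_state(); print(s['t'],s['width'],np.round(s['eef_pos'],4),s['ee_rot'],s['force'])
cam('scene','s5.png');f=cam('wrist','w5.png');np.savez('f_w5.npz',**f)
im=cv2.imread('pics/s5.png')[100:330,300:560]; cv2.imwrite('pics/s5c.png',cv2.resize(im,None,fx=2.5,fy=2.5))
E
```

```text
t: 5.85
eef_pos: [0.399, 0.2914, 0.3336]
ee_rot: [-3.141, 0.0, -1.513]
force: [0.0, -0.4, -0.7]
width: 0.0223
5.85 0.022250948568929542 [0.399  0.2914 0.3336] [-3.14143263e+00  2.01268791e-04 -1.51314453e+00] [ 0.04486251 -0.3695641  -0.74857207]
```

View pics/s5c.png

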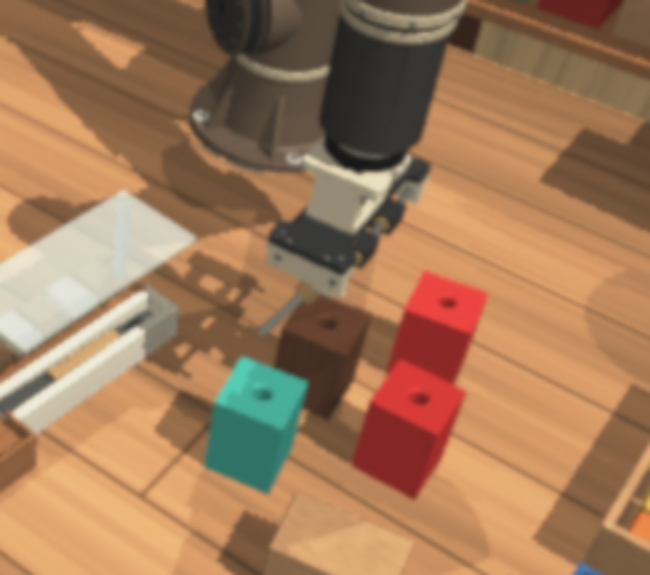

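View pics/w5.png

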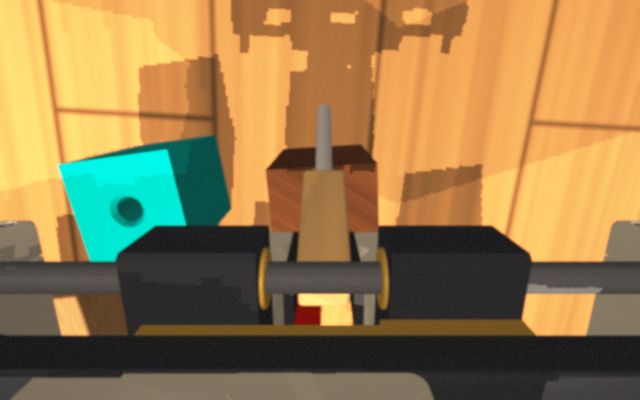

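```bash
cat > stick.py <<'E'
from h import *
# measure stick pose from wrist frame: fit handle+rod points in the tool frame (camera fixed to tool)
def stick(f,s,dbg=True):
    W=np.nan_to_num(cloud(f),nan=-9)
    a=s['ee_rot'][2]; c=np.array(s['eef_pos']); tx=np.array([np.cos(a),np.sin(a),0]); ty=np.array([np.sin(a),-np.cos(a),0])
    D=W-c; X=D@tx; Y=D@ty; Z=-D[...,2]   # Z ahead of the flange
    u,v=np.meshgrid(np.arange(640),np.arange(400))
    m=(abs(Y)<.016)&(Z>.1)&(Z<.33)&(X>-.04)&(X<.16)&(v<262)&(W[...,2]>-.005)
    im=f['image'].astype(int)
    return X,Y,Z,m,im,W
E
python3 - <<'E'
from stick import *
s=arm.get_state();f=dict(np.load('f_w5.npz'))
X,Y,Z,m,im,W=stick(f,s)
for v in range(100,262,8):
    r=[(u) for u in range(300,350) if m[v,u]]
    k=323
    print(v,len(r),[np.round(np.median(q[v,321:326])*1000,1) for q in (X,Y,Z)],im[v,k])
E
```

```text
100 0 [np.float64(71.4), np.float64(-0.3), np.float64(333.0)] [178 113  62]
108 12 [np.float64(65.5), np.float64(-0.2), np.float64(282.5)] [147 136 125]
116 14 [np.float64(60.3), np.float64(-0.2), np.float64(270.0)] [143 132 120]
124 14 [np.float64(55.4), np.float64(-0.2), np.float64(259.5)] [149 136 125]
132 14 [np.float64(50.8), np.float64(-0.2), np.float64(250.8)] [145 132 121]
140 15 [np.float64(46.6), np.float64(-0.2), np.float64(241.2)] [143 132 120]
148 37 [np.float64(42.5), np.float64(-0.1), np.float64(233.8)] [149 135 123]
156 44 [np.float64(38.9), np.float64(-0.1), np.float64(225.4)] [146 136 123]
164 49 [np.float64(35.4), np.float64(-0.1), np.float64(217.7)] [148 135 123]
172 49 [np.float64(33.9), np.float64(-0.1), np.float64(201.8)] [159 118  72]
180 49 [np.float64(31.1), np.float64(-0.1), np.float64(194.9)] [155 112  62]
188 48 [np.float64(28.4), np.float64(-0.1), np.float64(188.5)] [158 117  69]
196 48 [np.float64(26.0), np.float64(-0.1), np.float64(183.5)] [160 119  69]
204 49 [np.float64(23.2), np.float64(-0.1), np.float64(177.9)] [162 118  67]
212 49 [np.float64(20.7), np.float64(-0.1), np.float64(173.4)] [162 119  67]
220 48 [np.float64(18.8), np.float64(-0.1), np.float64(167.6)] [162 117  68]
228 49 [np.float64(16.6), np.float64(-0.1), np.float64(163.1)] [165 122  71]
236 50 [np.float64(14.5), np.float64(-0.1), np.float64(159.2)] [162 118  65]
244 50 [np.float64(12.3), np.float64(-0.1), np.float64(155.5)] [166 122  72]
252 50 [np.float64(10.7), np.float64(-0.0), np.float64(151.0)] [167 123  72]
260 50 [np.float64(8.8), np.float64(-0.0), np.float64(147.6)] [153 115  69]
```

```bash
python3 -m handwheel '[[0,0.6,0,0],[0,0.6,0,0],[0,0,0,0]]' 1 5
python3 -m handwheel '[[0,0,0,0],[0,0,0,0]]' 1 50
cat >> stick.py <<'E'
def lean(f,s):
    X,Y,Z,m,im,W=stick(f,s)
    hz=[];rz=[]
    for v in range(60,262):
        x,y,z=[np.median(q[v,321:326]) for q in (X,Y,Z)]
        if not m[v,323]: continue
        p=im[v,321:326].mean(0)
        (hz if p[0]-p[2]>60 else rz if p[0]-p[2]<35 else []).append((x,z))
    out=[]
    for n,l,o in (('handle',hz,.011),('rod',rz,.005)):
        l=np.array(l)
        if len(l)<8: continue
        L=cv2.fitLine((l*1000).astype(np.float32),cv2.DIST_HUBER,0,.01,.01).ravel()
        d=L[:2]*np.sign(L[1]); th=np.arctan2(d[0],d[1]); 
        n_=np.array([d[1],-d[0]]); p=L[2:]-o*1000*n_   # point on axis
        print(n,len(l),'lean deg',np.degrees(th).round(2),'axis X at Z=159:',(p+d*(159-p[1])/d[1])[0].round(2),'end',l[np.argmax(l[:,1])].round(4),l[np.argmin(l[:,1])].round(4))
        out.append((th,p,d))
    return out
E
python3 - <<'E'
from stick import *
s=arm.get_state(); print(s['t'],s['width'],np.round(s['eef_pos'],4),s['ee_rot'],s['force'])
f=cam('wrist','w6.png');np.savez('f_w6.npz',**f)
lean(f,s)
E
```

```text
t: 6.25
eef_pos: [0.3992, 0.3032, 0.3338]
ee_rot: [-3.141, 0.0, -1.514]
force: [-1.2, -0.2, 0.2]
width: 0.0221
t: 6.45
eef_pos: [0.399, 0.3026, 0.3337]
ee_rot: [-3.141, 0.0, -1.514]
force: [-0.1, -0.6, -0.8]
width: 0.0215
6.45 0.021513967855139166 [0.399  0.3026 0.3337] [-3.14137947e+00  4.28980624e-04 -1.51376916e+00] [-0.12088866 -0.56193408 -0.79302066]
handle 99 lean deg 31.85 axis X at Z=159: 2.73 end [0.0401 0.1984] [0.0089 0.148 ]
rod 78 lean deg 31.78 axis X at Z=159: 2.8 end [0.0831 0.2792] [0.0395 0.2086]
```

View pics/w6.png

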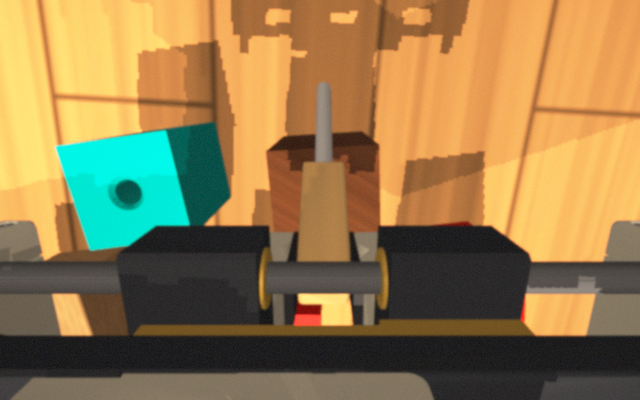

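```bash
cat > plan.py <<'E'
from fit import *
P0=[.569,.097,np.radians(-7)]
OFF=[.0787,.2815]
def tcp(tip,p=P0,off=OFF):
    t=stand(p,[tip])[0]; a=p[2]-np.pi/2
    return t-off[0]*np.array([np.cos(a),np.sin(a),0])+[0,0,off[1]],a
def tip(s,off=OFF,p=P0):
    a=s['ee_rot'][2]; w=np.array(s['eef_pos'])+off[0]*np.array([np.cos(a),np.sin(a),0])-[0,0,off[1]]
    th=p[2]-np.pi/2; R=Ro.from_euler('z',th).as_matrix()
    return w,(R.T@(w-[p[0],p[1],0]))*1000
E
python3 - <<'E'
from plan import *
s=arm.get_state()
for t in [(-35,-127,100),(5,-127,36)]:
    q,a=tcp(t); print(t,q.round(4),a, 'delta cm',((q-s['eef_pos'])*100).round(2),a-s['ee_rot'][2])
E
```

```text
(-35, -127, 100) [0.4568 0.2253 0.3815] -1.6929693744344996 delta cm [ 5.78 -7.72  4.78] -0.17914496889892595
(5, -127, 36) [0.4519 0.1856 0.3175] -1.6929693744344996 delta cm [  5.29 -11.69  -1.62] -0.17914496889892595
```

```bash
python3 -m handwheel '[[0,0,2,0],[0,0,3,0],[0,0,3,0],[1.8,-2.7,0,-0.09],[2,-2.5,0,-0.09],[2,-2.5,0,0],[0,0,-2,0],[0,0,-1.2,0],[0,0,0,0],[0,0,0,0]]' 1 50
cat > look.py <<'E'
import sys
from plan import *
from stick import lean
def go(n):
    s=arm.get_state(); print(s['t'],s['width'],np.round(s['eef_pos'],4),np.round(s['ee_rot'],4),np.round(s['force'],2))
    f=cam('wrist',n+'.png');np.savez('f_'+n+'.npz',**f)
    try: lean(f,s)
    except Exception as e: print(e)
    print('tip world,stand',*[v.round(4) for v in tip(s)])
    im=f['image']; 
    sc=2.2; im=cv2.resize(im[0:230,140:500],None,fx=sc,fy=sc,interpolation=cv2.INTER_CUBIC)
    for a,b in L:
        q=(proj(f,stand(P0,[a,b]))+.5-[140,0])*sc
        if abs(q).max()<4000: cv2.line(im,tuple(int(v) for v in q[0]),tuple(int(v) for v in q[1]),(0,0,255),1,cv2.LINE_AA)
    q=(proj(f,tip(s)[0])[0]+.5-[140,0])*sc; cv2.drawMarker(im,tuple(int(v) for v in q),(255,0,0),0,8,1)
    cv2.imwrite('pics/'+n+'c.png',im[:,:,::-1])
if __name__=='__main__': go(sys.argv[1])
E
python3 look.py w7
```

```text
t: 7.5
eef_pos: [0.4569, 0.226, 0.3818]
ee_rot: [3.142, -0.001, -1.693]
force: [-0.1, 0.5, -1.0]
width: 0.0218
7.5 0.021778800525486863 [0.4569 0.226  0.3818] [ 3.1415e+00 -6.0000e-04 -1.6929e+00] [-0.08  0.53 -0.98]
handle 98 lean deg 31.83 axis X at Z=159: 2.96 end [0.0399 0.1976] [0.009 0.148]
rod 101 lean deg 32.2 axis X at Z=159: 2.81 end [0.0812 0.2748] [0.0402 0.2089]
tip world,stand [0.4473 0.1478 0.1003] [ -35.6234 -127.0101  100.2946]
```

View pics/w7c.png

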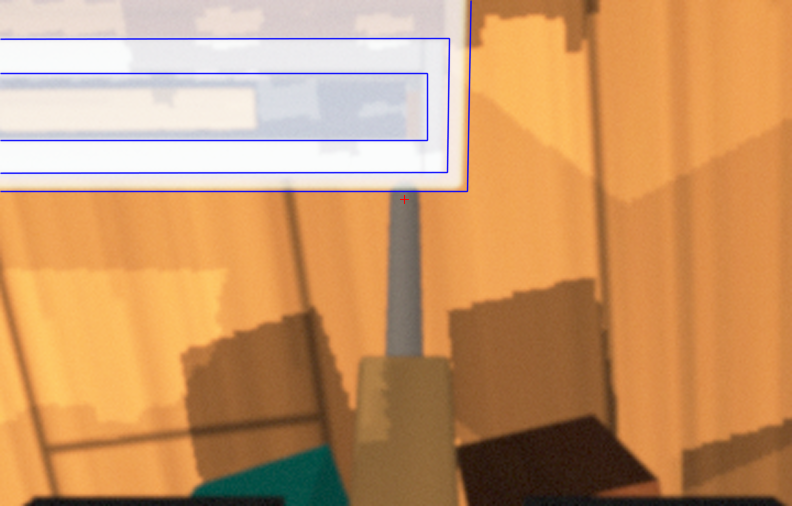

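View pics/w7.png

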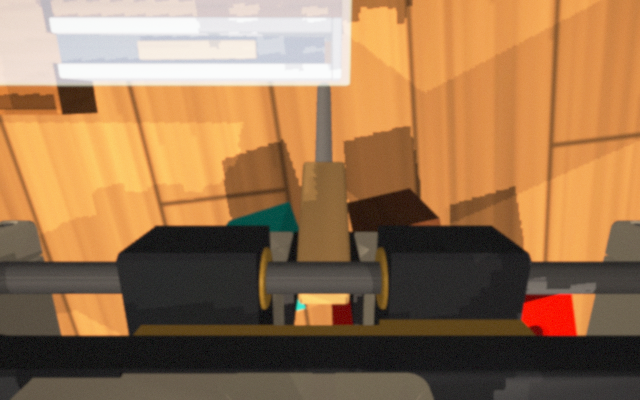

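```bash
python3 - <<'E'
from plan import *
f=dict(np.load('f_w7.npz')); im=f['image'][0:90,190:355]
im=cv2.resize(im,None,fx=4.8,fy=4.8,interpolation=cv2.INTER_CUBIC).astype(float)
im=np.clip((im-120)*2,0,255).astype(np.uint8)
cv2.imwrite('pics/w7z.png',im[:,:,::-1])
for pt in [(-12,-136,45),(12,-136,45),(-24,-144,45),(24,-144,45),(0,-136,32),(-12,-60,45),(12,-60,45)]:
    q=proj(f,stand(P0,[pt]))[0]; print(pt,((q+.5-[190,0])*4.8).round(0))
E
```

```text
(-12, -136, 45) [692. 306.]
(12, -136, 45) [693. 160.]
(-24, -144, 45) [736. 377.]
(24, -144, 45) [740.  85.]
(0, -136, 32) [690. 244.]
(-12, -60, 45) [267. 306.]
(12, -60, 45) [258. 160.]
```

View pics/w7z.png

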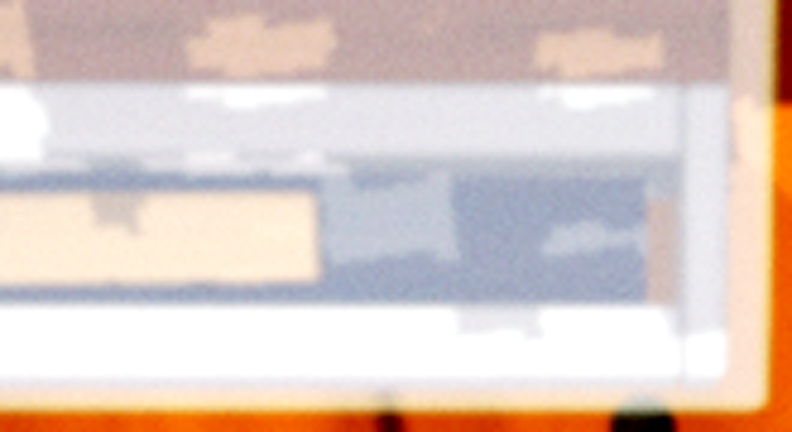

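```bash
sed -i 's/P0=\[.569,.097/P0=[.571,.0968/' plan.py; python3 -m handwheel '[[0.6,-0.07,0,0],[-0.08,-0.61,-1,0],[-0.07,-0.61,-1,0],[-0.08,-0.61,-1,0],[-0.07,-0.61,-1,0],[-0.08,-0.61,-1,0],[0,0,0,0],[0,0,0,0]]' 1 50
python3 look.py w8
```

```text
t: 8.35
eef_pos: [0.4593, 0.1942, 0.3316]
ee_rot: [3.142, -0.0, -1.694]
force: [-0.3, 1.0, -0.8]
width: 0.0213
8.35 0.021285200682871985 [0.4593 0.1942 0.3316] [ 3.1415e+00 -4.0000e-04 -1.6941e+00] [-0.28  0.96 -0.79]
handle 98 lean deg 31.83 axis X at Z=159: 2.98 end [0.0398 0.1981] [0.0096 0.1477]
rod 100 lean deg -88.98 axis X at Z=159: 762.56 end [0.0433 0.2142] [0.0641 0.1753]
tip world,stand [0.4496 0.1161 0.0501] [  -4.3785 -122.8129   50.0652]
```

View pics/w8c.png

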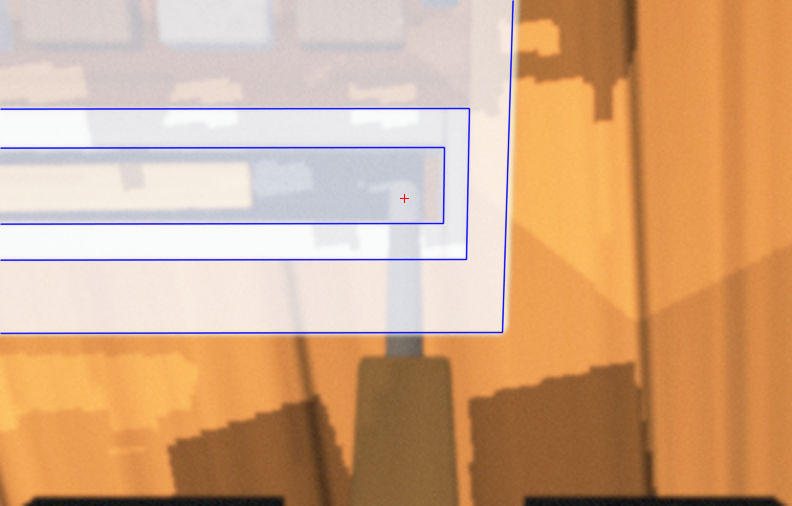

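```bash
python3 -m handwheel '[[-0.18,-0.23,-0.4,0],[-0.03,-0.25,-0.4,0],[0,0,0,0],[0,0,0,0]]' 1 50
python3 -m handwheel '[[-0.01,-0.06,-0.1,0],[0,0,0,0]]'
python3 -m handwheel '[[-0.01,-0.06,-0.1,0],[0,0,0,0]]'
python3 -m handwheel '[[-0.01,-0.06,-0.1,0],[0,0,0,0]]'
python3 look.py w9
```

```text
t: 8.8
eef_pos: [0.4571, 0.1895, 0.3236]
ee_rot: [3.142, -0.0, -1.694]
force: [-0.2, -0.6, -0.7]
width: 0.0217
t: 9.0
eef_pos: [0.457, 0.189, 0.3226]
ee_rot: [3.142, 0.0, -1.694]
force: [0.1, 0.2, -0.9]
width: 0.0217
t: 9.2
eef_pos: [0.4568, 0.1883, 0.3216]
ee_rot: [3.141, -0.0, -1.694]
force: [0.2, 0.7, -1.7]
width: 0.0217
t: 9.4
eef_pos: [0.4567, 0.1877, 0.3205]
ee_rot: [3.141, -0.0, -1.694]
force: [-0.4, 0.4, -1.7]
width: 0.0216
9.4 0.021571715960887323 [0.4567 0.1877 0.3205] [ 3.1414e+00 -2.0000e-04 -1.6939e+00] [-0.45  0.4  -1.68]
handle 88 lean deg 31.72 axis X at Z=159: 3.0 end [0.0354 0.1912] [0.009  0.1477]
rod 111 lean deg 89.96 axis X at Z=159: -14943.3 end [0.0422 0.1663] [0.0765 0.1645]
tip world,stand [0.4471 0.1096 0.039 ] [   2.4451 -124.5784   39.0026]
```

View pics/w9c.png

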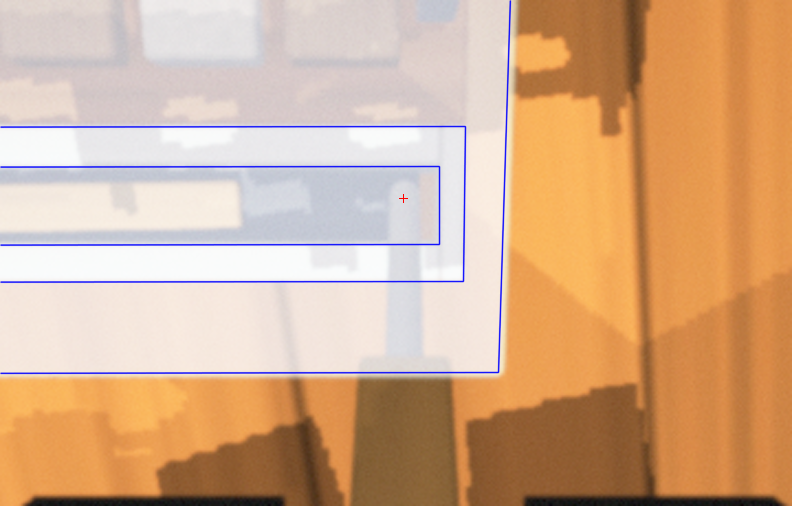

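```bash
for i in 1; do python3 -m handwheel '[[-0.01,-0.06,-0.1,0],[0,0,0,0]]'; done
python3 -m handwheel '[[0,-0.06,-0.1,0],[0,0,0,0],[0,0,0,0]]'
python3 -m handwheel '[[0,-0.03,-0.1,0],[0,0,0,0],[0,0,0,0]]'
```

```text
t: 9.65
eef_pos: [0.4566, 0.1871, 0.3195]
ee_rot: [3.141, -0.0, -1.694]
force: [-1.2, -0.2, -0.7]
width: 0.0218
t: 9.95
eef_pos: [0.4567, 0.1865, 0.3186]
ee_rot: [3.142, -0.0, -1.694]
force: [0.7, -0.1, -0.5]
width: 0.0217
t: 10.25
eef_pos: [0.4567, 0.1862, 0.3176]
ee_rot: [3.142, -0.0, -1.694]
force: [-0.1, -0.1, -1.4]
width: 0.0215
```

```bash
python3 -m handwheel '[[0,-0.02,-0.1,0],[0,0,0,0],[0,0,0,0]]'
python3 -m handwheel '[[0,0,-0.1,0],[0,0,0,0],[0,0,0,0]]'
python3 -m handwheel '[[0,0,-0.1,0],[0,0,0,0],[0,0,0,0]]'
```

```text
t: 10.55
eef_pos: [0.4567, 0.186, 0.3166]
ee_rot: [3.142, -0.0, -1.694]
force: [-0.8, -0.8, -0.5]
width: 0.0217
t: 10.85
eef_pos: [0.4567, 0.1861, 0.3156]
ee_rot: [3.142, -0.0, -1.694]
force: [-0.6, -0.5, -1.1]
width: 0.0219
t: 11.15
eef_pos: [0.4567, 0.186, 0.3146]
ee_rot: [3.142, -0.0, -1.694]
force: [0.4, 0.5, -1.6]
width: 0.0217
```

```bash
python3 -m handwheel '[[0,0,-0.1,0],[0,0,0,0],[0,0,0,0]]'
python3 -m handwheel '[[0,0,-0.1,0],[0,0,0,0],[0,0,0,0]]'
python3 look.py w10
```

```text
t: 11.45
eef_pos: [0.4568, 0.1861, 0.3138]
ee_rot: [-3.141, 0.0, -1.694]
force: [0.8, 1.2, 0.7]
width: 0.0214
t: 11.75
eef_pos: [0.4569, 0.1863, 0.3133]
ee_rot: [-3.141, 0.001, -1.694]
force: [-0.6, 1.2, 5.0]
width: 0.0216
11.75 0.0215798997309959 [0.4569 0.1863 0.3133] [-3.1407e+00  7.0000e-04 -1.6935e+00] [-0.62  1.19  5.04]
handle 82 lean deg 32.21 axis X at Z=159: 2.65 end [0.0335 0.1873] [0.0088 0.148 ]
rod 117 lean deg -89.95 axis X at Z=159: -6662.85 end [0.0654 0.159 ] [0.0714 0.1573]
tip world,stand [0.4473 0.1082 0.0318] [   3.7362 -124.1912   31.7993]
```

View pics/w10c.png

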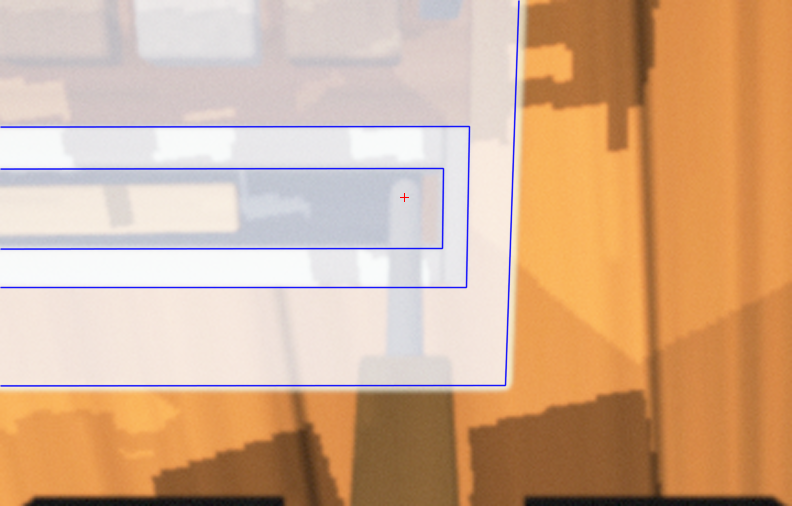

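```bash
python3 -m handwheel '[[0,0,0.03,0],[0,0,0,0],[0.15,-0.02,0.01,0],[0.3,-0.037,0.017,0],[0.3,-0.037,0.017,0],[0.3,-0.037,0.017,0]]'
python3 -m handwheel '[[0.3,-0.037,0.017,0],[0.3,-0.037,0.017,0],[0.3,-0.037,0.017,0],[0.3,-0.037,0.017,0]]'
```

```text
t: 12.4
eef_pos: [0.4661, 0.1843, 0.3131]
ee_rot: [3.138, -0.001, -1.695]
force: [-6.1, 1.4, 7.2]
width: 0.0215
t: 12.8
eef_pos: [0.4777, 0.1826, 0.3134]
ee_rot: [3.137, -0.002, -1.696]
force: [-7.5, 2.5, 7.1]
width: 0.0222
```

```bash
python3 -m handwheel '[[0.3,-0.037,0.057,0],[0.3,-0.037,0.037,0],[0.3,-0.037,0.017,0]]'
python3 look.py w11
```

```text
t: 13.1
eef_pos: [0.4872, 0.1814, 0.3145]
ee_rot: [3.138, -0.002, -1.695]
force: [-5.3, 0.5, 3.1]
width: 0.0215
13.1 0.02148305673528875 [0.4872 0.1814 0.3145] [ 3.1382e+00 -2.3000e-03 -1.6949e+00] [-5.34  0.46  3.11]
handle 77 lean deg 32.23 axis X at Z=159: 3.31 end [0.033  0.1852] [0.0094 0.1477]
rod 120 lean deg -89.89 axis X at Z=159: -2520.64 end [0.0711 0.1601] [0.0781 0.1585]
tip world,stand [0.4774 0.1033 0.033 ] [  4.9453 -93.6795  33.0388]
```

View pics/w11c.png

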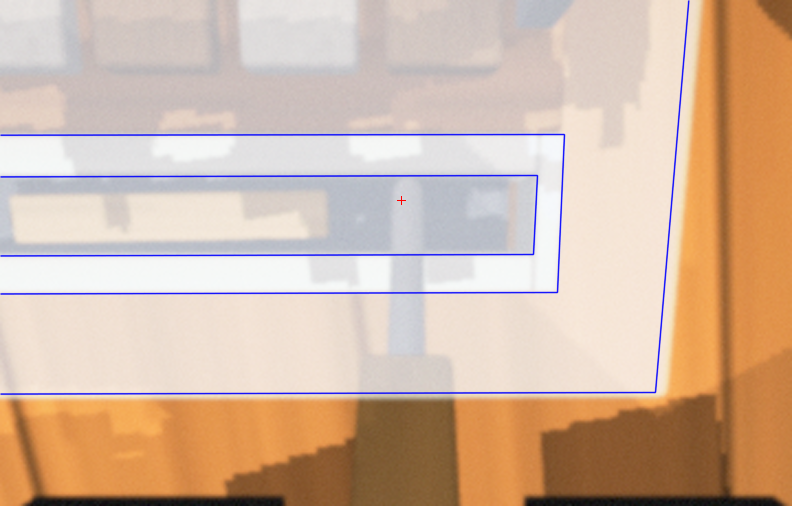

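```bash
python3 - <<'E'
from plan import *
f=dict(np.load('f_w11.npz')); im=f['image'][55:125,280:420]
im=cv2.resize(im,None,fx=5.6,fy=5.6,interpolation=cv2.INTER_CUBIC).astype(float)
im=np.clip((im-110)*1.9,0,255).astype(np.uint8)
def dr(pts,c):
    q=(proj(f,stand(P0,pts))+.5-[280,55])*5.6
    cv2.polylines(im,[q.astype(int)],False,c,1)
dr([(12,-136,45),(12,-40,45)],(255,0,0));dr([(12,-128,28),(12,-40,30)],(0,255,0));dr([(-12,-128,45),(-12,-40,45)],(255,0,0))
for xx in (5,8):
  q=(proj(f,stand(P0,[(xx,-93.7,33)]))[0]+.5-[280,55])*5.6; cv2.circle(im,tuple(q.astype(int)),29,(255,0,255),1)
cv2.imwrite('pics/w11z.png',im[:,:,::-1])
E
```

```text
(no output)
```

View pics/w11z.png

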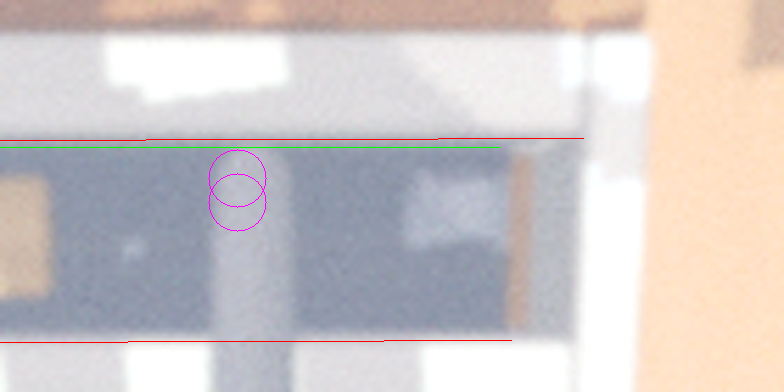

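```bash
python3 -m handwheel '[[0,0.1,0,0],[0,0.1,0,0],[0,0.1,0,0],[0,0,0,0]]'
python3 look.py w12
```

```text
t: 13.55
eef_pos: [0.4883, 0.1854, 0.3154]
ee_rot: [-3.141, 0.001, -1.693]
force: [-0.1, -0.5, 0.4]
width: 0.0215
13.55 0.02153980271851455 [0.4883 0.1854 0.3154] [-3.1411e+00  5.0000e-04 -1.6935e+00] [-0.15 -0.49  0.43]
handle 90 lean deg 32.05 axis X at Z=159: 2.78 end [0.0364 0.1931] [0.0088 0.1482]
rod 109 lean deg -89.87 axis X at Z=159: -1625.82 end [0.0748 0.1611] [0.0509 0.1594]
tip world,stand [0.4787 0.1073 0.0339] [  0.7929 -92.9147  33.9094]
```

View pics/w12c.png

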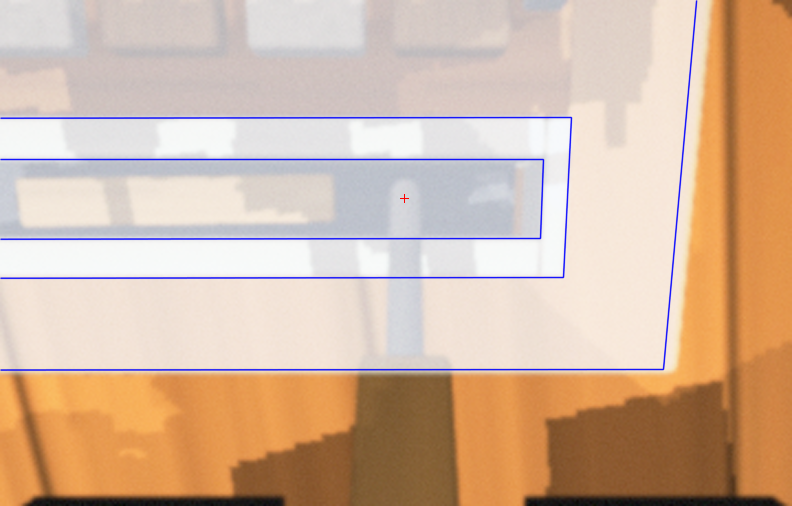

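```bash
python3 -m handwheel '[[0.1,-0.01,-0.03,0],[0.3,-0.037,0.017,0],[0.3,-0.037,0.017,0],[0.3,-0.037,0.017,0],[0.3,-0.037,0.017,0]]'
python3 -m handwheel '[[0.3,-0.037,0.017,0],[0.3,-0.037,0.017,0],[0.3,-0.037,0.017,0],[0.3,-0.037,0.017,0]]'
python3 look.py w13
```

```text
t: 14.1
eef_pos: [0.5013, 0.1834, 0.3156]
ee_rot: [3.141, -0.0, -1.694]
force: [-4.8, 0.4, 3.1]
width: 0.0221
t: 14.5
eef_pos: [0.5133, 0.1819, 0.3163]
ee_rot: [3.141, -0.0, -1.694]
force: [-5.9, 1.3, 4.3]
width: 0.0215
14.5 0.02152369291691113 [0.5133 0.1819 0.3163] [ 3.1412e+00 -3.0000e-04 -1.6940e+00] [-5.86  1.34  4.25]
handle 89 lean deg 32.24 axis X at Z=159: 2.89 end [0.0363 0.1916] [0.0092 0.1475]
rod 110 lean deg -89.49 axis X at Z=159: -256.55 end [0.0567 0.1619] [0.0858 0.16  ]
tip world,stand [0.5037 0.1038 0.0348] [  1.2172 -67.6989  34.8386]
```

View pics/w13c.png

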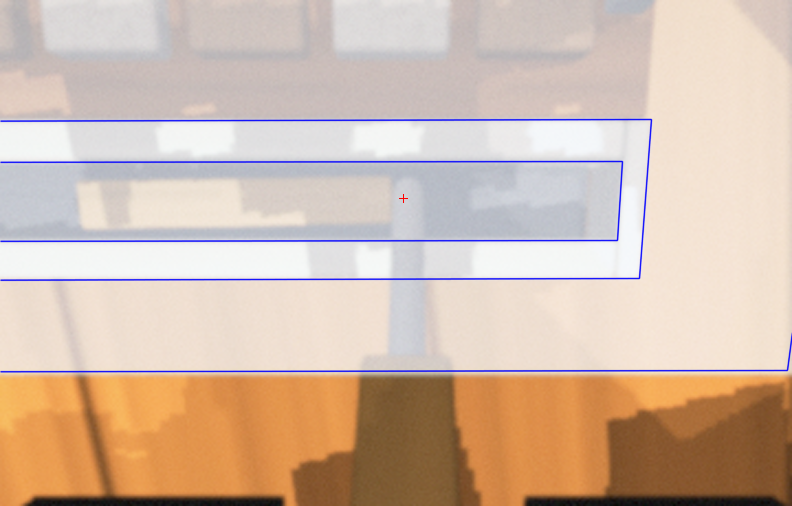

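```bash
python3 -m handwheel '[[0.3,-0.037,0.035,0],[0.3,-0.037,0.025,0],[0.3,-0.037,0.019,0],[0.3,-0.037,0.019,0],[0.3,-0.037,0.019,0]]'
python3 -m handwheel '[[0.3,-0.037,0.019,0],[0.3,-0.037,0.019,0],[0.3,-0.037,0.019,0],[0.3,-0.037,0.019,0]]'
```

```text
t: 15.05
eef_pos: [0.5285, 0.1803, 0.3176]
ee_rot: [-3.141, 0.0, -1.694]
force: [-3.0, 0.1, 2.5]
width: 0.0214
t: 15.45
eef_pos: [0.5405, 0.1787, 0.3184]
ee_rot: [-3.142, 0.0, -1.694]
force: [-4.4, 0.7, 2.3]
width: 0.0217
```

Contact stays steady at about 3.5 N. Continuing.

```bash
python3 -m handwheel '[[0.3,-0.037,0.019,0],[0.3,-0.037,0.019,0],[0.3,-0.037,0.019,0],[0.3,-0.037,0.019,0],[0.3,-0.037,0.019,0]]'
python3 look.py w14
```

```text
t: 15.95
eef_pos: [0.5554, 0.1769, 0.3193]
ee_rot: [-3.142, 0.0, -1.694]
force: [-3.5, -0.3, 1.7]
width: 0.0221
15.95 0.02205706582041125 [0.5554 0.1769 0.3193] [-3.1416  0.     -1.6938] [-3.52 -0.27  1.67]
handle 92 lean deg 32.2 axis X at Z=159: 2.77 end [0.0375 0.1934] [0.0088 0.1481]
rod 108 lean deg -89.93 axis X at Z=159: 130.19 end [0.0762 0.165 ] [0.0605 0.1635]
tip world,stand [0.5458 0.0988 0.0378] [  1.1069 -25.2753  37.8132]
```

View pics/w14c.png

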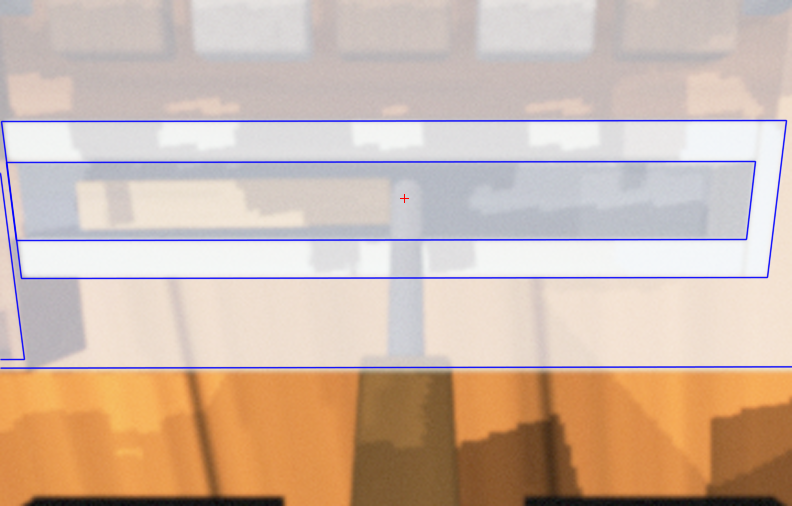

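```bash
python3 -m handwheel '[[0.3,-0.037,0.017,0],[0.3,-0.037,0.017,0],[0.3,-0.037,0.017,0],[0.3,-0.037,0.017,0],[0.3,-0.037,0.017,0]]'
python3 -m handwheel '[[0.3,-0.037,0.017,0],[0.3,-0.037,0.017,0],[0.3,-0.037,0.017,0],[0.3,-0.037,0.017,0],[0.3,-0.037,0.017,0]]'
```

```text
t: 16.5
eef_pos: [0.5704, 0.175, 0.3201]
ee_rot: [3.141, -0.0, -1.694]
force: [-2.9, 0.5, 2.8]
width: 0.0217
t: 17.0
eef_pos: [0.5854, 0.1732, 0.321]
ee_rot: [3.141, -0.0, -1.694]
force: [-3.6, 0.2, 3.6]
width: 0.0219
```

```bash
python3 -m handwheel '[[0.3,-0.037,0.023,0],[0.3,-0.037,0.02,0],[0.3,-0.037,0.018,0],[0.3,-0.037,0.018,0],[0.3,-0.037,0.018,0]]'
python3 look.py w15
```

```text
t: 17.5
eef_pos: [0.6004, 0.1713, 0.322]
ee_rot: [3.142, 0.0, -1.694]
force: [-3.4, 0.0, 1.4]
width: 0.0217
17.5 0.021738225549137857 [0.6004 0.1713 0.322 ] [ 3.1416  0.     -1.6938] [-3.43  0.02  1.45]
handle 93 lean deg 32.33 axis X at Z=159: 2.74 end [0.0378 0.1944] [0.0091 0.1477]
rod 107 lean deg -89.95 axis X at Z=159: 3065.27 end [0.0801 0.1678] [0.0731 0.1659]
tip world,stand [0.5908 0.0932 0.0405] [ 1.1231 20.0737 40.4726]
```

View pics/w15c.png

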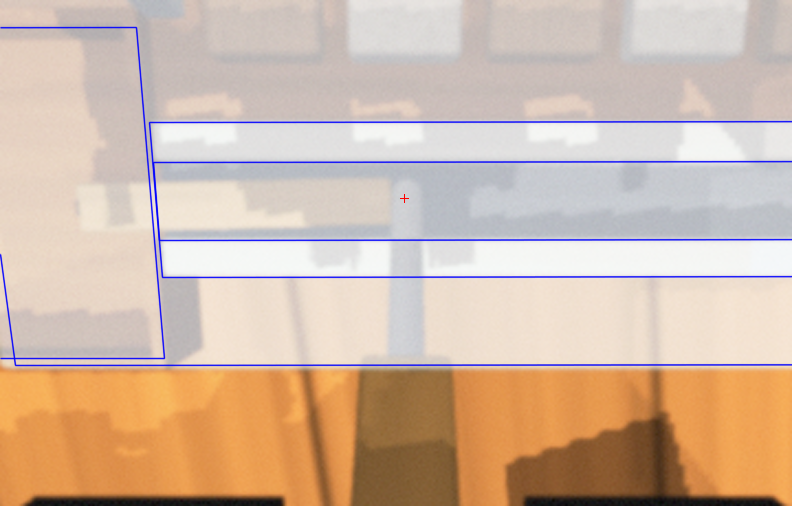

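```bash
python3 -m handwheel '[[0.3,-0.037,0.016,0],[0.3,-0.037,0.016,0],[0.3,-0.037,0.017,0],[0.3,-0.037,0.017,0],[0.3,-0.037,0.017,0]]'
python3 -m handwheel '[[0.3,-0.037,0.017,0],[0.3,-0.037,0.017,0],[0.3,-0.037,0.017,0],[0.3,-0.037,0.017,0],[0.3,-0.037,0.017,0]]'
```

```text
t: 18.05
eef_pos: [0.6154, 0.1695, 0.3228]
ee_rot: [3.141, -0.0, -1.694]
force: [-4.2, -0.2, 2.2]
width: 0.0218
t: 18.55
eef_pos: [0.6304, 0.1676, 0.3236]
ee_rot: [3.141, -0.0, -1.694]
force: [-4.8, 0.9, 2.5]
width: 0.0213
```

```bash
python3 -m handwheel '[[0.3,-0.037,0.018,0],[0.3,-0.037,0.018,0],[0.3,-0.037,0.018,0],[0.3,-0.037,0.018,0],[0.3,-0.037,0.018,0]]'
python3 look.py w16
```

```text
t: 19.05
eef_pos: [0.6454, 0.1658, 0.3246]
ee_rot: [3.142, -0.0, -1.694]
force: [-4.6, 0.7, 3.7]
width: 0.0217
19.05 0.021742233919986132 [0.6454 0.1658 0.3246] [ 3.1416 -0.     -1.6938] [-4.56  0.74  3.71]
handle 93 lean deg 32.21 axis X at Z=159: 2.79 end [0.0382 0.195 ] [0.0096 0.1476]
rod 106 lean deg -89.79 axis X at Z=159: 1484.91 end [0.0597 0.1701] [0.0739 0.1685]
tip world,stand [0.6358 0.0877 0.0431] [ 1.1676 65.3956 43.0848]
```

View pics/w16c.png

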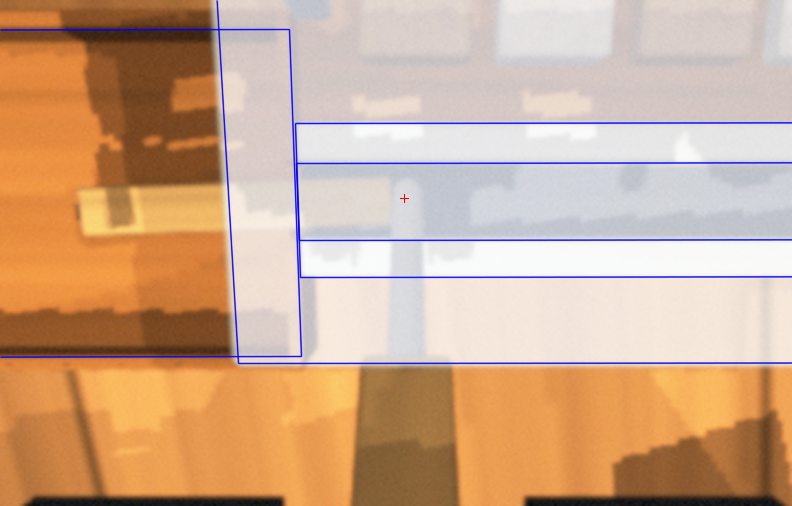

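```bash
python3 -m handwheel '[[0.3,-0.037,0.021,0],[0.3,-0.037,0.019,0],[0.3,-0.037,0.018,0],[0.3,-0.037,0.018,0],[0.3,-0.037,0.018,0]]'
python3 -m handwheel '[[0.3,-0.037,0.018,0],[0.3,-0.037,0.017,0],[0.3,-0.037,0.017,0],[0.3,-0.037,0.017,0]]'
python3 look.py w17
```

```text
t: 19.6
eef_pos: [0.6604, 0.1639, 0.3255]
ee_rot: [3.141, -0.0, -1.694]
force: [-5.8, -0.2, 3.2]
width: 0.0219
t: 20.0
eef_pos: [0.6724, 0.1624, 0.3262]
ee_rot: [3.142, -0.0, -1.694]
force: [-3.3, 0.4, 2.6]
width: 0.0217
20.0 0.02167199872728168 [0.6724 0.1624 0.3262] [ 3.1415 -0.     -1.6938] [-3.29  0.44  2.62]
handle 93 lean deg 32.2 axis X at Z=159: 2.8 end [0.0383 0.1945] [0.0088 0.1482]
rod 105 lean deg -89.9 axis X at Z=159: 3974.2 end [0.0583 0.1723] [0.0459 0.17  ]
tip world,stand [0.6628 0.0843 0.0447] [ 1.1823 92.6063 44.6887]
```

View pics/w17c.png

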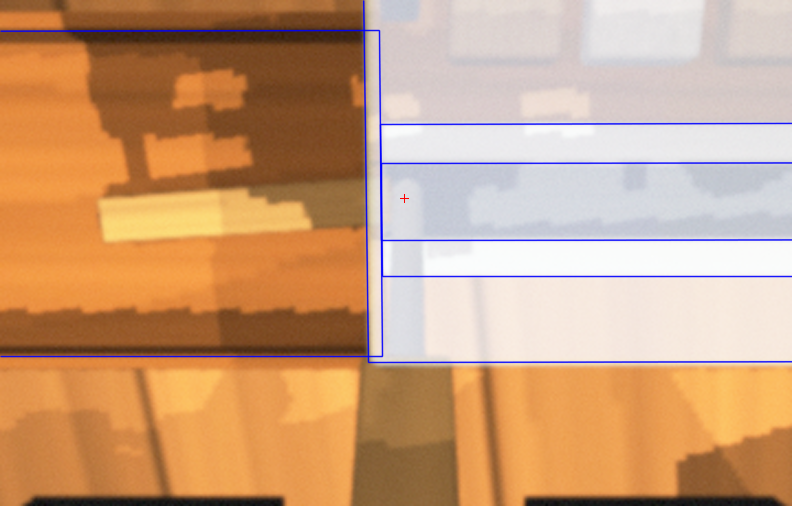

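```bash
python3 -m handwheel '[[0.3,-0.037,0.017,0],[0.2,-0.024,0.011,0],[0.1,-0.012,0.005,0],[0,0,0,0]]'
python3 look.py w18
python3 - <<'E'
from h import *
f=cam('top','t18.png'); cv2.imwrite('pics/t18c.png',cv2.resize(f['image'][95:250,230:350],None,fx=4,fy=3.8,interpolation=cv2.INTER_CUBIC)[:,:,::-1])
f=cam('scene','s18.png'); cv2.imwrite('pics/s18c.png',cv2.resize(f['image'][150:330,220:420],None,fx=3,fy=3,interpolation=cv2.INTER_CUBIC)[:,:,::-1])
E
```

```text
t: 20.45
eef_pos: [0.6789, 0.1619, 0.3267]
ee_rot: [-3.14, 0.001, -1.693]
force: [0.1, -0.2, 1.2]
width: 0.0218
20.45 0.021818499283863906 [0.6789 0.1619 0.3267] [-3.1397e+00  7.0000e-04 -1.6934e+00] [ 0.09 -0.2   1.25]
handle 102 lean deg 32.55 axis X at Z=159: 2.4 end [0.0961 0.2765] [0.0087 0.1482]
rod 82 lean deg 31.72 axis X at Z=159: 3.48 end [0.0903 0.2957] [0.0404 0.1997]
tip world,stand [0.6693 0.0837 0.0452] [ 0.9773 99.1494 45.2279]
```

View pics/w18c.png

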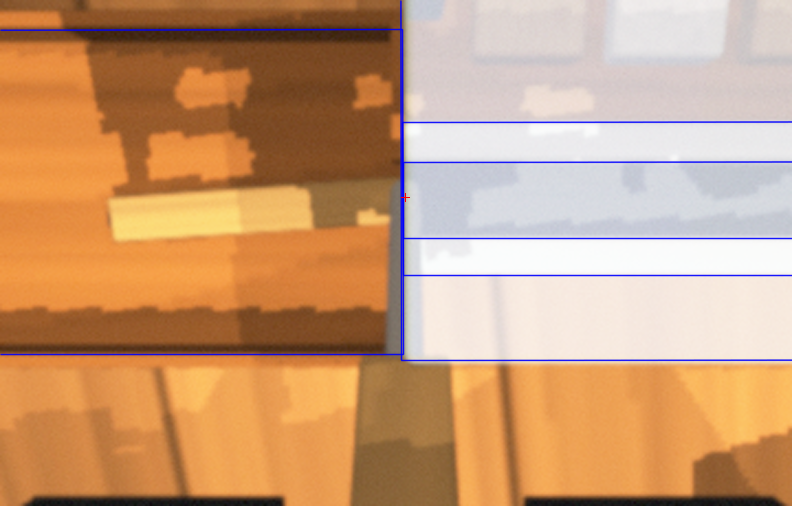

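View pics/s18c.png

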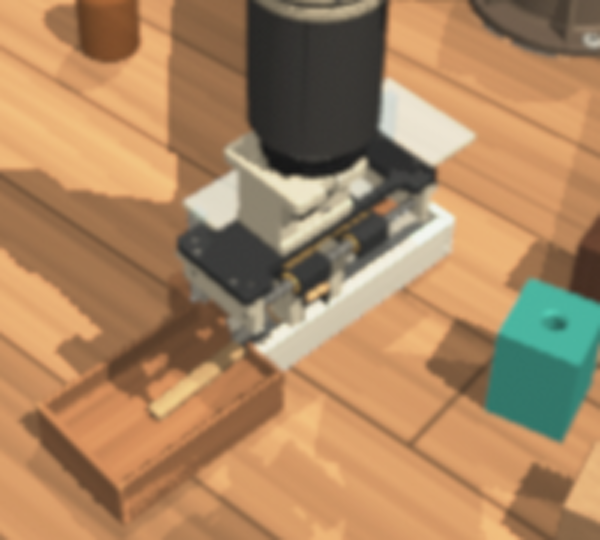

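```bash
python3 - <<'E'
from plan import *
f=dict(np.load('f_w18.npz')); W=cloud(f); th=P0[2]-np.pi/2; R=Ro.from_euler('z',th).as_matrix()
for u in range(185,325,8):
    v=94-int((u-190)*0.045)
    w=W[v,u]; print(u,v,((w-[P0[0],P0[1],0])@R*1000).round(1),f['image'][v,u])
E
```

```text
185 94 [ -1.8 205.4  30.3] [231 141  64]
193 94 [ -1.9 196.4  38.2] [245 192 105]
201 94 [ -1.9 190.2  39.2] [246 194 111]
209 94 [ -1.9 184.5  38.2] [246 195 109]
217 93 [ -1.2 178.6  38.2] [245 195 109]
225 93 [ -1.2 172.7  37.7] [245 195 107]
233 93 [ -1.2 166.8  37.7] [247 196 110]
241 92 [ -0.5 160.9  37.3] [247 198 111]
249 92 [ -0.6 154.6  38.8] [238 184 104]
257 91 [  0.2 148.6  38.8] [240 184 101]
265 91 [1.000e-01 1.426e+02 3.930e+01] [240 187 103]
273 91 [  0.2 137.   37.4] [240 186 103]
281 90 [  0.9 130.9  38.2] [181 130  70]
289 90 [  0.8 125.   38.5] [146 106  58]
297 90 [  0.8 119.1  38.4] [147 107  61]
305 89 [  1.5 113.1  38.5] [150 110  61]
313 89 [  1.5 107.2  39.3] [158 114  65]
321 89 [  1.1 101.2  53.4] [123 113 102]
```

```bash
python3 -m handwheel '[[0.07,0.61,1,0],[0.07,0.61,1,0],[0.15,1.22,2,0],[0.22,1.83,3,0],[0.22,1.83,3,0],[0.3,2.4,4,0],[0,0,0,0]]' 1 50
python3 look.py w19
```

```text
t: 21.3
eef_pos: [0.6891, 0.2498, 0.4741]
ee_rot: [-3.132, 0.006, -1.691]
force: [0.9, 0.4, -1.4]
width: 0.0216
21.3 0.02164223879628385 [0.6891 0.2498 0.4741] [-3.1322  0.0057 -1.691 ] [ 0.86  0.38 -1.4 ]
handle 100 lean deg 31.49 axis X at Z=159: 1.94 end [0.0824 0.2807] [0.0081 0.1479]
rod 77 lean deg 31.65 axis X at Z=159: 1.68 end [0.0809 0.2784] [0.0384 0.209 ]
tip world,stand [0.6797 0.1716 0.1926] [-87.5181  98.7217 192.5974]
```

```bash
python3 -m handwheel '[[-1,-0.3,0,0.15],[-1.5,-0.55,0,0.15],[-1.5,-0.55,0,0.15],[-1.5,-0.55,0,0.15],[-1.5,-0.55,0,0.15],[-1.5,-0.55,0,0.15],[-1.5,-0.55,0,0.15],[-1.5,-0.55,0,0.15],[-1.5,-0.55,0,0.15],[-1.5,-0.55,0,0.15],[-1.5,-0.55,0,0.15],[-1.5,-0.55,0,0.15],[-1.5,-0.55,0,0.15],[-1.5,-0.55,0,0.15],[-1.5,-0.55,0,0.15],[-1.5,-0.55,0,0.15],[-1.5,-0.55,0,0.15],[-1.5,-0.55,0,0.15],[-1.5,-0.55,0,0.15],[-1,-0.3,0,0.15]]' 1 50
python3 -m handwheel '[[0,0,0,0.15],[0,0,0,0.15],[0,0,0,0]]'
python3 look.py w20
```

```text
t: 23.35
eef_pos: [0.3972, 0.1409, 0.4662]
ee_rot: [-3.141, 0.0, 1.312]
force: [0.1, 0.5, -1.5]
width: 0.022
t: 23.65
eef_pos: [0.398, 0.1414, 0.4663]
ee_rot: [-3.141, -0.0, 1.609]
force: [0.9, 0.1, -1.7]
width: 0.0216
23.65 0.021574454525502978 [0.398  0.1414 0.4663] [-3.1413e+00 -1.0000e-04  1.6085e+00] [ 0.85  0.05 -1.72]
handle 100 lean deg 31.66 axis X at Z=159: 2.53 end [0.0387 0.208 ] [0.009 0.148]
tip world,stand [0.395  0.2201 0.1848] [-100.9101 -189.6729  184.8168]
```

View pics/w20.png

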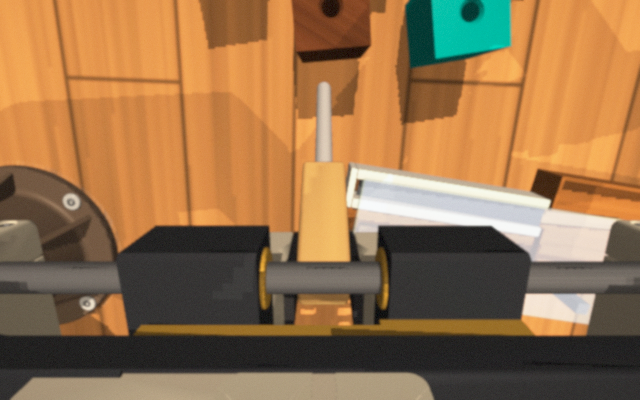

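```bash
python3 - <<'E'
from h import *
f=dict(np.load('f_w20.npz')); im=f['image'][0:80,270:390]
W=np.nan_to_num(cloud(f),nan=-1); m=(abs(W[...,2]-.1)<.005)&(W[...,1]>.22)&(W[...,0]<.46)&(W[...,0]>.33)
P=W[m]; 
for x0 in np.arange(.36,.44,.01):
    q=P[abs(P[:,0]-x0)<.003]; print(round(x0,3),len(q),q[:,1].min().round(4) if len(q) else '')
print(P[:,0].min(),P[:,0].max())
print('hole',ray(f,331,8,.1))
cv2.imwrite('pics/w20z.png',cv2.resize(im,None,fx=6,fy=6,interpolation=cv2.INTER_CUBIC)[:,:,::-1])
E
```

```text
0.36 1 0.2974
0.37 333 0.2556
0.38 341 0.2566
0.39 298 0.2578
0.4 206 0.2591
0.41 319 0.2602
0.42 309 0.2613
0.43 306 0.2625
0.44 0 
0.36293907657453606 0.43664783925737977
hole [0.39909924 0.29299306 0.1       ]
```

View pics/w20z.png

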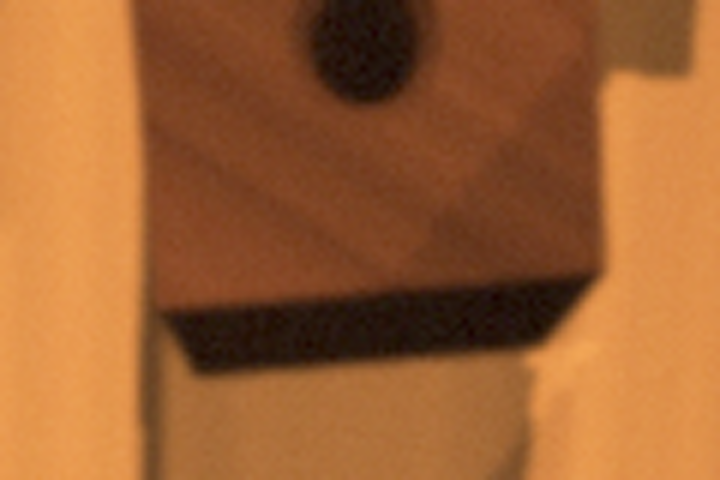

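```bash
python3 -m handwheel '[[0,1,-3,0],[0,1,-4,0],[0,0.5,-4,0],[0,0,-2.7,0],[0,0,0,0]]' 1 50
python3 -m handwheel '[[0,0,0,0],[0,0,0,0],[0,1,0,0],[0,1,0,0],[0,1,0,0],[0,1,0,0],[0,1,0,0],[0,0.7,0,0],[0,0,0,0]]' 1 5
python3 look.py w21
```

```text
t: 24.2
eef_pos: [0.3973, 0.1658, 0.3261]
ee_rot: [-3.136, 0.005, 1.602]
force: [-0.2, -0.2, -1.1]
width: 0.0215
t: 25.1
eef_pos: [0.3985, 0.2249, 0.3294]
ee_rot: [-3.142, -0.0, 1.607]
force: [0.3, -0.0, -1.0]
width: 0.0222
25.1 0.022183064892532214 [0.3985 0.2249 0.3294] [-3.1416 -0.      1.6071] [ 0.26 -0.03 -0.99]
handle 161 lean deg 21.88 axis X at Z=159: 0.96 end [0.0696 0.3291] [0.0101 0.1447]
rod 14 lean deg 10.95 axis X at Z=159: 1.05 end [0.0776 0.2671] [0.0227 0.2442]
tip world,stand [0.3957 0.3035 0.0479] [-183.7921 -199.2088   47.8662]
```

View pics/w21.png

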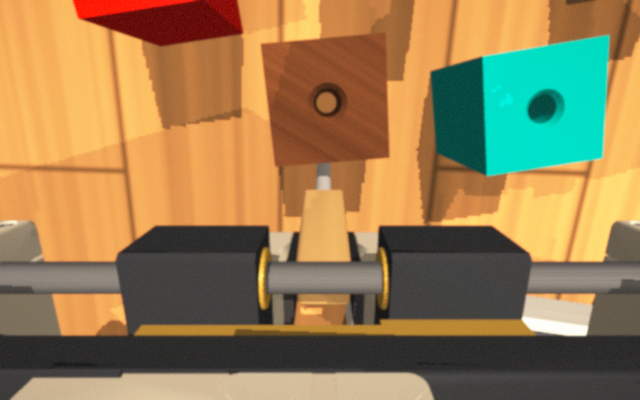

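```bash
python3 -m handwheel '[[0,1,0,0],[0,1,0,0],[0,0.5,0,0],[0,0,0,0],[0,0,0,0]]' 1 5
sed -i 's/(Z<.33)/(Z<.226)/' stick.py
python3 look.py w22
python3 - <<'E'
from h import *
f=dict(np.load('f_w21.npz')); print('hole',ray(f,327,101,.1))
s=arm.get_state();f=dict(np.load('f_w22.npz'))
from stick import stick
X,Y,Z,m,im,W=stick(f,s)
for v in range(60,262,6): print(v,[np.round(np.median(q[v,321:326])*1000,1) for q in (X,Y,Z)],im[v,323])
E
```

```text
t: 25.65
eef_pos: [0.3984, 0.2489, 0.3294]
ee_rot: [-3.141, -0.0, 1.606]
force: [-0.8, 0.5, -1.6]
width: 0.0225
25.65 0.02250419396719877 [0.3984 0.2489 0.3294] [-3.1415 -0.      1.6065] [-0.81  0.48 -1.57]
handle 57 lean deg 1.19 axis X at Z=159: 1.33 end [0.0135 0.2125] [0.0316 0.0996]
tip world,stand [0.3956 0.3276 0.0479] [-207.6688 -202.1942   47.9145]
hole [0.39799884 0.29527105 0.1       ]
60 [np.float64(103.7), np.float64(-0.3), np.float64(329.2)] [215 138  74]
66 [np.float64(98.9), np.float64(-0.3), np.float64(328.7)] [218 141  74]
72 [np.float64(94.1), np.float64(-0.3), np.float64(328.5)] [217 139  73]
78 [np.float64(89.4), np.float64(-0.4), np.float64(329.2)] [217 140  72]
84 [np.float64(80.0), np.float64(-0.3), np.float64(228.8)] [158  91  51]
90 [np.float64(76.7), np.float64(-0.3), np.float64(229.0)] [148  83  44]
96 [np.float64(73.4), np.float64(-0.3), np.float64(229.1)] [155  82  45]
102 [np.float64(70.0), np.float64(-0.3), np.float64(228.7)] [138  76  40]
108 [np.float64(66.6), np.float64(-0.3), np.float64(229.4)] [149  79  41]
114 [np.float64(63.2), np.float64(-0.3),
[... 1100 characters left out ...]
, np.float64(210.2)] [201 149  92]
210 [np.float64(13.4), np.float64(-0.3), np.float64(199.9)] [208 151  89]
216 [np.float64(13.3), np.float64(-0.3), np.float64(190.0)] [212 155  87]
222 [np.float64(12.9), np.float64(-0.3), np.float64(181.7)] [217 159  88]
228 [np.float64(12.8), np.float64(-0.3), np.float64(173.6)] [217 157  91]
234 [np.float64(12.6), np.float64(-0.8), np.float64(166.5)] [220 158  92]
240 [np.float64(12.7), np.float64(-0.3), np.float64(159.4)] [216 153  86]
246 [np.float64(12.6), np.float64(-0.3), np.float64(153.2)] [219 161  91]
252 [np.float64(12.4), np.float64(-0.3), np.float64(147.6)] [225 164  94]
258 [np.float64(10.7), np.float64(-0.7), np.float64(145.6)] [255 235 138]
```

View pics/w22.png

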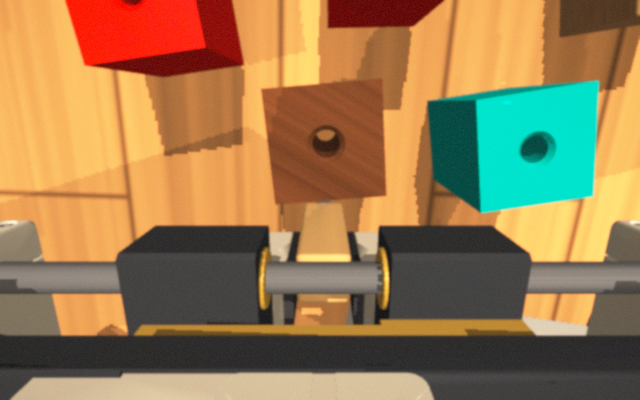

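```bash
python3 -m handwheel '[[0,0.2,0,0],[0,0,0,0]]' 1 5
python3 -m handwheel '[[0,0,0,0],[0,-0.3,0,0],[0,-0.5,2,0],[0,0,4,0],[0,0,4,0],[0,0,2.5,0],[0,0,0.5,0],[0,0,0,0]]' 1 40
python3 - <<'E'
from h import *
from stick import stick
s=arm.get_state(); print(s['t'],np.round(s['eef_pos'],4),s['ee_rot'],s['width'])
f=cam('wrist','w23.png'); np.savez('f_w23.npz',**f); cam('scene','s23.png')
X,Y,Z,m,im,W=stick(f,s)
for v in range(150,262,6): print(v,[np.round(np.median(q[v,321:326])*1000,1) for q in (X,Y,Z)],im[v,323])
E
```

```text
t: 25.9
eef_pos: [0.3985, 0.2507, 0.3295]
ee_rot: [-3.142, 0.0, 1.606]
force: [-1.0, -0.5, -0.9]
width: 0.0219
t: 26.7
eef_pos: [0.3984, 0.2425, 0.4601]
ee_rot: [3.141, -0.002, 1.606]
force: [-0.9, -0.6, -2.5]
width: 0.0215
26.7 [0.3984 0.2425 0.4601] [ 3.14066566e+00 -1.66498301e-03  1.60597877e+00] 0.02146392268517141
150 [np.float64(24.7), np.float64(-0.0), np.float64(360.1)] [125  70  40]
156 [np.float64(18.9), np.float64(-0.0), np.float64(359.7)] [119  65  39]
162 [np.float64(-4.1), np.float64(0.0), np.float64(460.4)] [192 124  64]
168 [np.float64(-11.8), np.float64(0.0), np.float64(460.0)] [196 126  68]
174 [np.float64(-19.6), np.float64(0.0), np.float64(459.5)] [193 123  65]
180 [np.float64(8.9), np.float64(-0.1), np.float64(295.9)] [167 152 137]
186 [np.float64(8.6), np.float64(-0.1), np.float64(276.4)] [168 157 140]
192 [np.float64(8.4), np.float64(-0.1), np.float64(258.7)] [169 155 139]
198 [np.float64(8.0), np.float64(-0.1), np.float64(244.3)] [170 156 142]
204 [np.float64(13.7), np.float64(-0.1), np.float64(210.9)] [177 134  90]
210 [np.float64(13.5), np.float64(-0.1), np.float64(200.0)] [183 133  74]
216 [np.float64(13.3), np.float64(-0.1), np.float64(190.4)] [184 133  73]
222 [np.float64(13.1), np.float64(-0.1), np.float64(181.7)] [190 138  77]
228 [np.float64(12.8), np.float64(-0.1), np.float64(174.0)] [191 140  77]
234 [np.float64(12.6), np.float64(-0.1), np.float64(166.8)] [191 138  77]
240 [np.float64(12.8), np.float64(-0.1), np.float64(159.3)] [193 140  77]
246 [np.float64(12.6), np.float64(-0.1), np.float64(153.3)] [196 143  81]
252 [np.float64(12.5), np.float64(-0.1), np.float64(147.5)] [206 148  83]
258 [np.float64(10.7), np.float64(-0.1), np.float64(145.7)] [252 218 122]
```

View pics/w23.png

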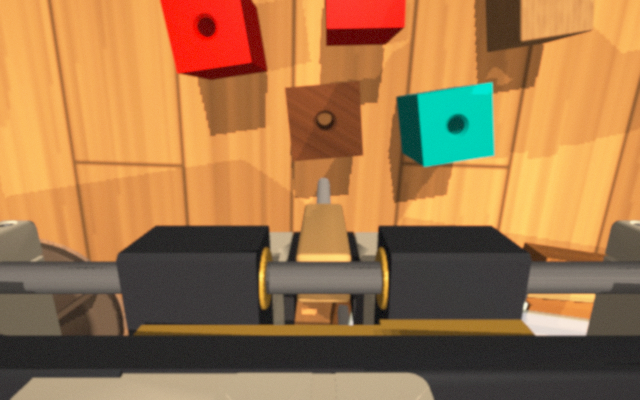

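View pics/s23.png

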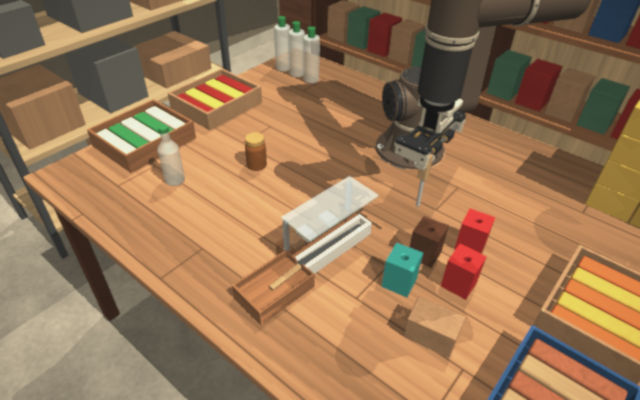

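```bash
python3 - <<'E'
from h import *
f=dict(np.load('f_w23.npz')); s=arm.get_state()
im=f['image'][80:165,280:370]
cv2.imwrite('pics/w23z.png',cv2.resize(im,None,fx=8,fy=7,interpolation=cv2.INTER_CUBIC)[:,:,::-1])
g=im.sum(-1).astype(float); 
m=f['image'].astype(int).sum(-1)<150; m[:100]=0;m[140:]=0;m[:,:300]=0;m[:,350:]=0
ys,xs=np.nonzero(m); print(xs.min(),xs.max(),ys.min(),ys.max())
a=s['ee_rot'][2];c=np.array(s['eef_pos']);tx=np.array([np.cos(a),np.sin(a),0]);ty=np.array([np.sin(a),-np.cos(a),0])
for u,v in [(325,120),(326,120),((xs.min()+xs.max())/2,(ys.min()+ys.max())/2)]:
    w=ray(f,u,v,.1); print(u,v,w,(w-c)@tx,(w-c)@ty)
# rod columns
for v in (185,192,198): print(v,f['image'][v,310:338].astype(int).sum(-1))
E
```

```text
316 334 116 129
325 120 [0.39844389 0.29606508 0.1       ] 0.05362338678752644 0.0021561400664563564
326 120 [0.39940239 0.29609835 0.1       ] 0.0536229584506463 0.0031152144274132947
325.0 122.5 [0.39852862 0.29371668 0.1       ] 0.05127346399676447 0.0021583002668282883
185 [386 388 387 391 384 381 371 361 363 403 424 445 455 469 466 472 472 452
 428 408 337 316 308 319 312 309 313 308]
192 [391 385 389 382 359 335 326 335 363 405 427 450 463 463 468 469 467 456
 443 392 342 315 303 324 313 315 297 312]
198 [527 536 533 509 495 473 450 403 393 421 433 455 458 468 474 467 466 464
 449 447 471 495 506 508 503 508 508 498]
```

View pics/w23z.png

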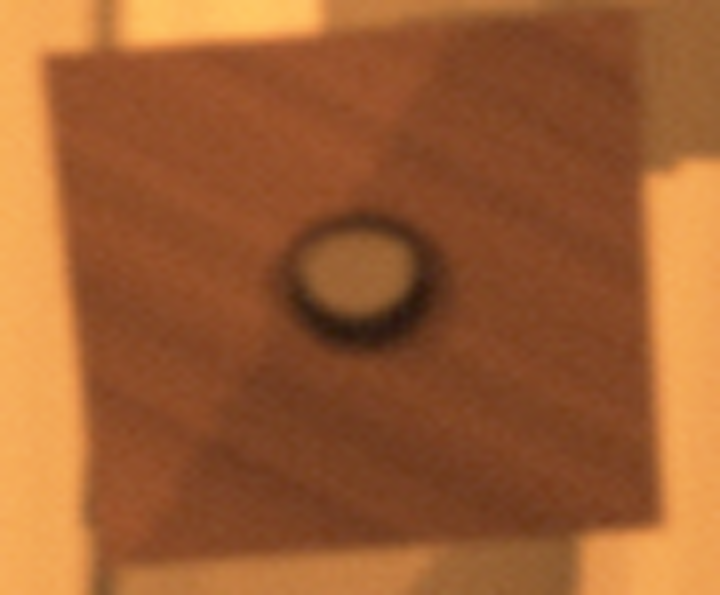

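```bash
python3 -m handwheel '[[0,1.5,0,0],[0,2,0,0],[0,1.4,0,0],[0,0,-2,0],[0,0,-2,0],[0,0,0,0],[0,0,0,0]]' 1 40
python3 - <<'E'
from h import *
s=arm.get_state(); print(s['t'],np.round(s['eef_pos'],4),s['ee_rot'],s['force'])
f=cam('scene','s24.png'); cv2.imwrite('pics/s24c.png',cv2.resize(f['image'][160:290,370:500],None,fx=4.5,fy=4.5,interpolation=cv2.INTER_CUBIC)[:,:,::-1])
cam('wrist','w24.png')
E
```

```text
t: 27.5
eef_pos: [0.3986, 0.2926, 0.4194]
ee_rot: [-3.141, 0.001, 1.607]
force: [0.8, 0.4, -0.5]
width: 0.0219
27.5 [0.3986 0.2926 0.4194] [-3.14121495e+00  1.38310636e-03  1.60697170e+00] [ 0.77485657  0.40482822 -0.45758157]
```

View pics/s24c.png

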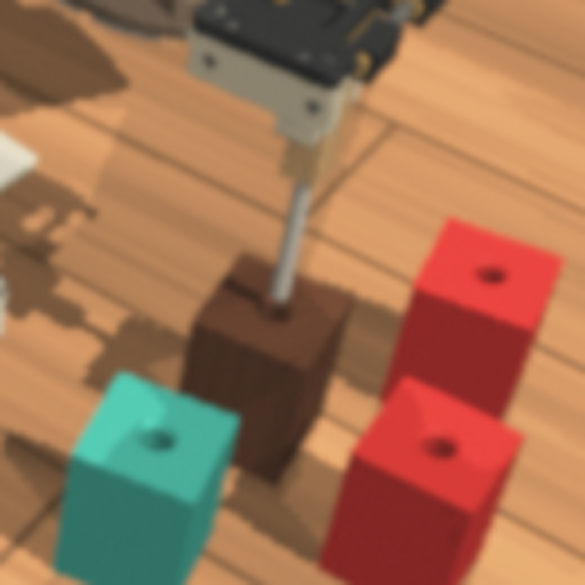

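View pics/w24.png

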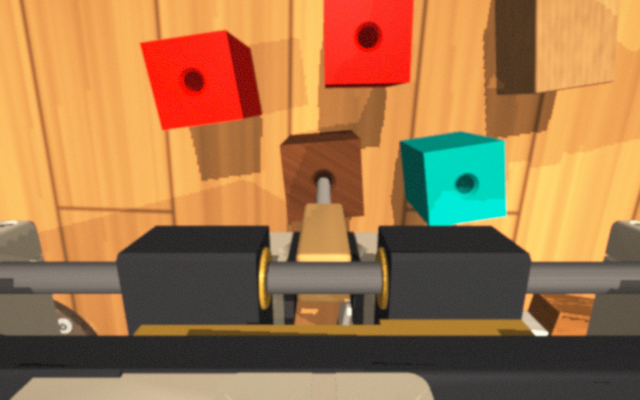

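```bash
python3 - <<'E'
from h import *
f=arm.grab_frame('scene'); im=f['image'][190:270,400:470]
S=9
big=cv2.resize(im,None,fx=S,fy=S,interpolation=cv2.INTER_CUBIC)
s=arm.get_state(); a=s['ee_rot'][2]
tipw=np.array(s['eef_pos'])+.0035*np.array([np.cos(a),np.sin(a),0])-[0,0,.303]
print('tip',tipw)
def mk(p,c):
    q=(proj(f,p)[0]+.5-[400,190])*S; cv2.drawMarker(big,tuple(q.astype(int)),c,0,14,1); print(p,q.round(1))
def circ(p,r,c):
    t=np.linspace(0,2*np.pi,40); P=np.array([[p[0]+r*np.cos(k),p[1]+r*np.sin(k),p[2]] for k in t])
    q=(proj(f,P)+.5-[400,190])*S; cv2.polylines(big,[q.astype(int)],True,c,1)
mk(tipw,(255,255,0)); circ((.399,.2945,.1),.0085,(0,255,0)); circ((tipw[0],tipw[1],.1),.005,(255,255,0))
R=Ro.from_euler('z',.115).as_matrix(); 
q=(proj(f,np.array([[x,y,0] for x,y in((-.035,-.035),(.035,-.035),(.035,.035),(-.035,.035))])@R.T+[.399,.2945,.1])+.5-[400,190])*S
cv2.polylines(big,[q.astype(int)],True,(0,255,0),1)
cv2.imwrite('pics/s25.png',big[:,:,::-1])
E
```

```text
tip [0.39858745 0.29575522 0.11754235]
[0.39858745 0.29575522 0.11754235] [287.3 306.5]
```

View pics/s25.png

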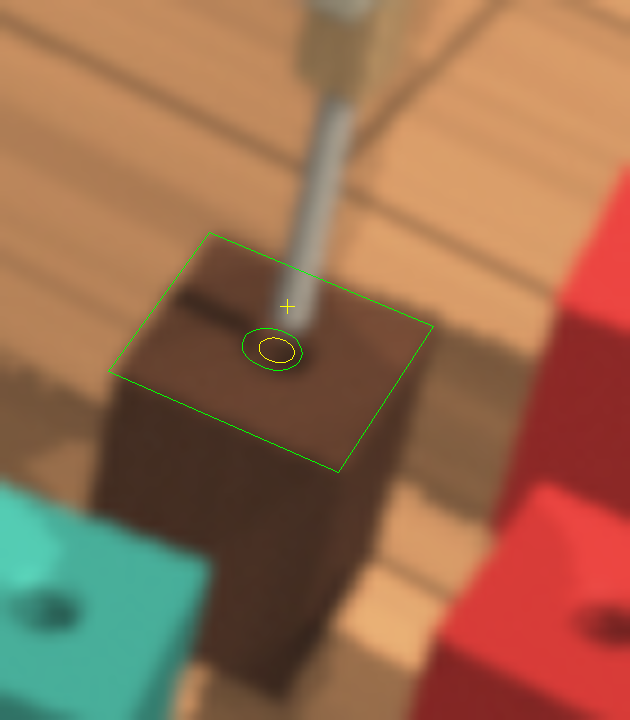

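```bash
python3 -m handwheel '[[0,0,-1,0],[0,0,-1,0],[0,0,-0.5,0],[0,0,0,0]]' 1 15
python3 -m handwheel '[[0,0,-1,0],[0,0,-1,0],[0,0,0,0]]'
```

```text
t: 28.05
eef_pos: [0.3983, 0.2914, 0.3934]
ee_rot: [-3.14, 0.002, 1.606]
force: [0.4, -0.3, -0.7]
width: 0.0221
t: 28.35
eef_pos: [0.3981, 0.2913, 0.3727]
ee_rot: [-3.14, 0.002, 1.606]
force: [0.1, 0.0, -1.3]
width: 0.0221
```

```bash
python3 -m handwheel '[[0,0,-1.5,0],[0,0,-1.5,0],[0,0,-1,0],[0,0,0,0]]'
python3 -m handwheel '[[0,0,-1,0],[0,0,-0.5,0],[0,0,0,0]]'
```

```text
t: 28.75
eef_pos: [0.3982, 0.2914, 0.3332]
ee_rot: [-3.14, 0.002, 1.606]
force: [-0.3, -0.1, -0.2]
width: 0.0221
t: 29.05
eef_pos: [0.3984, 0.2916, 0.3189]
ee_rot: [-3.141, 0.001, 1.606]
force: [0.1, 0.8, -0.7]
width: 0.0219
```

```bash
python3 -m handwheel '[[0,0,-0.3,0],[0,0,0,0]]'
python3 -m handwheel '[[0,0,-0.1,0],[0,0,0,0]]'
python3 -m handwheel '[[0,0,-0.1,0],[0,0,0,0]]'
python3 -m handwheel '[[0,0,-0.1,0],[0,0,0,0]]'
```

```text
t: 29.25
eef_pos: [0.3985, 0.2917, 0.3164]
ee_rot: [-3.142, 0.0, 1.606]
force: [0.1, -0.2, -1.1]
width: 0.0221
t: 29.45
eef_pos: [0.3986, 0.2918, 0.3157]
ee_rot: [3.141, -0.0, 1.606]
force: [-0.4, 0.0, -1.0]
width: 0.0218
t: 29.65
eef_pos: [0.3985, 0.2919, 0.3155]
ee_rot: [3.141, -0.0, 1.607]
force: [-2.6, -0.9, 7.3]
width: 0.022
t: 29.85
eef_pos: [0.3985, 0.2921, 0.3153]
ee_rot: [3.14, -0.001, 1.607]
force: [-6.9, -0.5, 14.9]
width: 0.0219
```

```bash
python3 -m handwheel '[[0,0,0.15,0],[0,0,0,0]]' 1 5
python3 -m handwheel '[[0,0,0,0],[0,0,0,0],[0,0,0,0],[0,0,0,0],[0,0,0,0],[0,0,0,0]]' 0
python3 - <<'E'
from h import *
f=cam('scene','s26.png'); cv2.imwrite('pics/s26c.png',cv2.resize(f['image'][160:290,370:500],None,fx=4.5,fy=4.5,interpolation=cv2.INTER_CUBIC)[:,:,::-1])
cam('wrist','w26.png')
E
```

```text
t: 30.05
eef_pos: [0.3985, 0.2918, 0.3154]
ee_rot: [3.141, -0.001, 1.606]
force: [-1.3, -0.3, 4.1]
width: 0.0219
t: 30.65
eef_pos: [0.3985, 0.2918, 0.3149]
ee_rot: [-3.142, 0.0, 1.606]
force: [0.2, 0.7, -0.2]
width: 0.0644
```

View pics/w26.png

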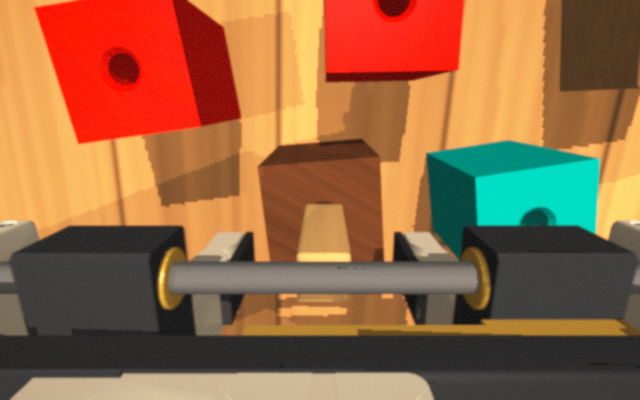

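Released; fingers opening fully, then straight up and away.

```bash
python3 -m handwheel '[[0,0,0,0],[0,0,0,0],[0,0,0,0],[0,0,1,0],[0,0,3,0],[0,0,4,0],[0,0,4,0],[0,-3,3,0],[0,-4,0,0],[0,-4,0,0],[0,0,0,0]]' 0
python3 - <<'E'
from fit import *
s=arm.get_state(); print(s['t'],np.round(s['eef_pos'],3))
P0=[.571,.0968,np.radians(-7)]
f=cam('scene','s27.png'); cv2.imwrite('pics/s27c.png',cv2.resize(f['image'][160:330,220:500],None,fx=2.8,fy=2.8,interpolation=cv2.INTER_CUBIC)[:,:,::-1])
f=cam('wrist','w27.png'); W=np.nan_to_num(cloud(f),nan=-1)
g=cam('top','t27.png'); T=np.nan_to_num(cloud(g),nan=-1)
for n,C in (('w',W),('t',T)):
    m=(abs(C[...,2]-.17)<.008)&(np.hypot(C[...,0]-.398,C[...,1]-.294)<.03)
    if m.sum()>8: print(n,cv2.minAreaRect((C[m][:,:2]*1000).astype(np.float32)),C[m][:,2].mean(),m.sum())
t0=dict(np.load('f_top.npz')); T0=np.nan_to_num(cloud(t0),nan=-1)
for nm,(u0,u1,v0,v1) in dict(jar=(395,440,220,255),bottle=(430,480,145,185),carton=(155,215,155,205)).items():
    for C in (T0,T):
        q=C[v0:v1,u0:u1]; q=q[q[...,2]>.06]; print(nm,q.mean(0).round(4),len(q))
E
```

```text
t: 31.85
eef_pos: [0.3976, 0.1782, 0.4665]
ee_rot: [3.14, -0.001, 1.604]
force: [0.2, 0.3, -0.3]
width: 0.0877
31.85 [0.398 0.178 0.467]
w ((398.576904296875, 293.52471923828125), (21.79376792907715, 22.064672470092773), 2.1887636184692383) 0.1699153304340014 980
jar [ 0.4145 -0.3263  0.1018] 379
jar [ 0.4144 -0.3264  0.1018] 379
bottle [ 0.6345 -0.4606  0.1364] 478
bottle [ 0.6345 -0.4606  0.1365] 473
carton [0.5993 0.4181 0.0777] 871
carton [0.572  0.3788 0.2072] 1001
```

View pics/s27c.png

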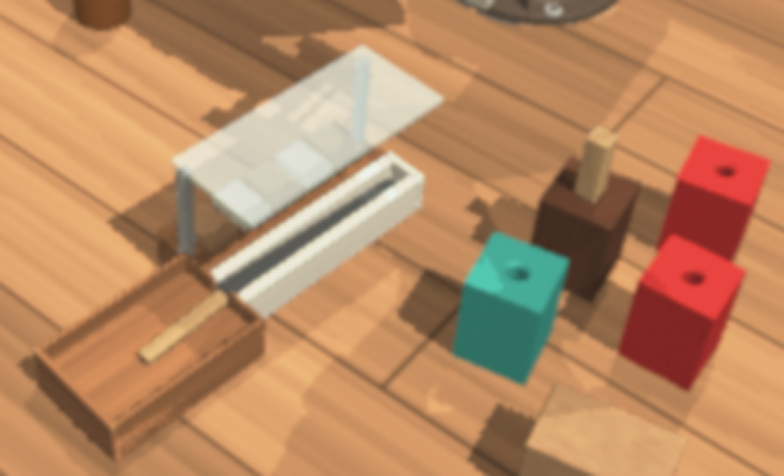

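View pics/t27.png

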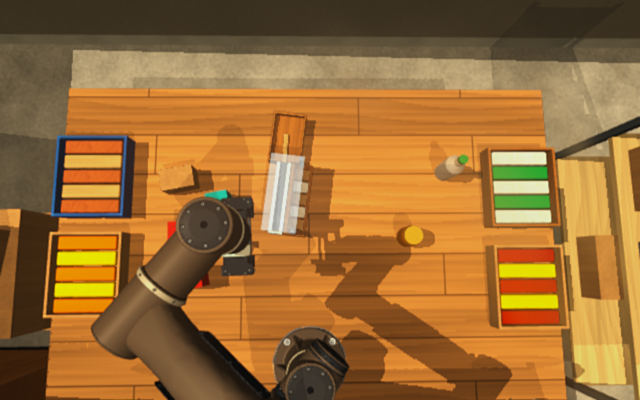

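```bash
python3 - <<'E'
from h import *
a=dict(np.load('f_scene.npz')); f=cam('scene'); A=np.nan_to_num(cloud(a),nan=-1);B=np.nan_to_num(cloud(f),nan=-1)
for C in (A,B):
    m=(abs(C[...,2]-.075)<.004)&(C[...,0]>.5)&(C[...,0]<.7)&(C[...,1]>.33)&(C[...,1]<.5); print('carton top',C[m].mean(0).round(4),m.sum())
m=(B[...,2]>.034)&(B[...,2]<.044)&(f['image'][...,0]>150)&(B[...,0]>.655)&(B[...,0]<.82)&(abs(B[...,1]-.07)<.035)
th=np.radians(-97);R=Ro.from_euler('z',th).as_matrix();q=(B[m]-[.571,.0968,0])@R*1000
print('pencil',q.min(0).round(1),q.max(0).round(1),m.sum()); print(arm.get_state()['t']); arm.job_done()
E
```

```text
carton top [0.6111 0.4383 0.0751] 1342
carton top [0.6111 0.4383 0.0752] 1341
pencil [-30.2  85.   34. ] [ 39.5 243.4  43.3] 221
32.05
the job is handed in; nothing more can be done
```

The pencil is in the tray, the stick is back in its block, and the job was handed in at 32 s of the 72 s allowed.

**What I did**
- I gripped the stick by its handle and leaned it to about 32° by pivoting it in a light grip against the block's edge.
- I slid it in under the shelf along its own axis and felt the floor about 12 mm from the closed end wall. A strip of about 7 mm next to that wall looked like a gap in the floor, so I put the tip as close to it as I could.
- I drew the tip along the track at 3 cm/s, up to the open end.
- I took the stick out, stood it upright against the block, put it back in the hole and moved the arm clear.

**Last checks**
- **Pencil:** it lies flat in the tray. Wrist camera depth taken when it dropped gave its top at about 38 mm along its whole length, so its underside is on the 30 mm tray floor. The later scene picture shows it still there. A final depth check on it picked up the tray walls as well and told me nothing.
- **Stick:** it is upright, with its handle top at 170 mm, as at the start and in the same place within 1 mm.
- **Jar, bottle and carton:** all three are where they were. The top camera's carton reading was spoiled by the arm in the way, but the scene camera showed it unmoved.

**Less clean**
- The floor force was mostly 2.5–5 N but about 8 N for the first 2 cm. It dropped to about 1.5 N once, when I shifted the tip sideways, so contact there is likely but only just above the noise.
- In the first 3 cm the tip also brushed the back wall.
- Seating the stick in the block peaked at about 15 N.

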